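Set up a row of plaster moulds in the casting clamp

TASK

Clear the soft fresh beaker from the bed of the mould clamp to a free place well on the ware board, and stand all the small banded moulds upright on the bed in one straight, square row between sprung plate and end stop, parting lines across the row; wind the jaw back if there is too little room. Crank the jaw up until the row is tight against the stop and the sprung plate is pushed back about half way, never nearly solid, then press the locking lever down until it stays. Clay and plaster are tender: grip them only lightly, and leave the other ware and tools where they are.

Things in the scene. Friction and masses are not known exactly. Their poses are not given: they have to be found in the camera images.
- clamp: bench mould clamp, fixed. Origin at bench level; own y runs along the screw from crank end to stop end, z up. Steel bed 120 mm wide (x), top 15 mm above the bench, y = -125 to +195 mm. Green end block (nut) 80 wide, 100 high at y = -117 to -87. A green carriage 80 wide, 26 thick, 95 high slides on the bed, pushed by the screw. Moulds stand in a row on the bed along x = 0
- stop: the clamp's fixed green end stop, rubber-faced, 80 mm wide, 95 high. Its origin and axes are the clamp's; the face that the moulds bear on is at y = +170 mm and looks to -y
- plate_face (a point): middle of the front face of the sprung steel plate (74 wide, 76 high, on the front of the carriage), 55 mm above the bench; axes as the clamp's. The moulds go on its +y side; the distance along y from here to the stop's face is the room for them
- plate (a joint): how far the sprung plate is pushed back towards its carriage, m: 0 = springs fully out (a 16 mm gap shows between plate and carriage), 0.008 = half way, 0.016 = solid. 2 N per mm. Never push it past 0.0145
- crank (a joint): crank angle, rad, over many turns, 0 to 40.8. Clockwise seen from the crank end (looking along clamp +y) raises it and moves carriage and crank towards the stop, 20 mm a turn (room with plate free = 195 - 3.183 mm per rad). At angle a the handle is at x = 38 sin(a), z = 75 + 38 cos(a) mm in the clamp's frame. Friction holds it; 4 to 6 N at the handle turns it
- crank_grip (a point): middle of the crank's wooden handle: a level sleeve 20 mm thick, 55 long, parallel to clamp y, spinning freely on its pin, 38 mm off the screw's axis. The crank arm is 23 mm from this point on the +y side; on the -y side the handle ends free. Its y in the clamp's frame is plate_face's y - 287 mm with the plate free
- lever (a joint): locking lever on top of the carriage, rad: 0 = raised (tilted up 0.5 rad), 0.5 = pressed level. A spring holds it up; past about 0.4 it snaps over and stays down by itself. Takes about 8 N on its pad
- lever_pad (a point): middle of the lever's black pad (34 along x, 24 along y, 11 mm thick), 87 mm to -x of the lever's hinge, which lies 108 mm above the bench parallel to clamp y. Raised, the pad is about 150 mm above the bench; level, 108 mm, and 11 mm farther to -x. Press it down from above
- beaker: fresh soft clay beaker, brown, upright on the clamp's bed at the start: open cup 74 mm high, 58 across the rim, 55 at mid-height, 48 at the foot, wall 5, 0.12 kg. Origin: centre of underside. The two fingers together must press it with under 80 N (each under 40)
- board: wooden ware board on the bench, fixed: 160 mm (own x) x 340 mm (own y), 9 thick. Origin: centre of its underside. The fresh beaker goes on a free part of it
- mould1: one of 2 to 4 identical plaster moulds (absent: None): upright cream block, 60 mm along own x, 42 along own y, 72 high, 0.2 kg, two halves in a rubber band; on top the parting line runs along own x through a dark pouring hole. Origin: centre of underside. Starts on the bench, own x within 0.6 rad of world x. Plaster chips: both fingers together must press it with under 80 N (40 each)
- mould2: one of 2 to 4 identical plaster moulds (absent: None): upright cream block, 60 mm along own x, 42 along own y, 72 high, 0.2 kg, two halves in a rubber band; on top the parting line runs along own x through a dark pouring hole. Origin: centre of underside. Starts on the bench, own x within 0.6 rad of world x. Plaster chips: both fingers together must press it with under 80 N (40 each)
- mould3: one of 2 to 4 identical plaster moulds (absent: None): upright cream block, 60 mm along own x, 42 along own y, 72 high, 0.2 kg, two halves in a rubber band; on top the parting line runs along own x through a dark pouring hole. Origin: centre of underside. Starts on the bench, own x within 0.6 rad of world x. Plaster chips: both fingers together must press it with under 80 N (40 each)
- mould4: one of 2 to 4 identical plaster moulds (absent: None): upright cream block, 60 mm along own x, 42 along own y, 72 high, 0.2 kg, two halves in a rubber band; on top the parting line runs along own x through a dark pouring hole. Origin: centre of underside. Starts on the bench, own x within 0.6 rad of world x. Plaster chips: both fingers together must press it with under 80 N (40 each)
- cup_a: paler dry beaker shaped as the fresh one (74 high, 58 mm across), already on the ware board; leave it. Origin: centre of underside
- cup_b: paler dry beaker shaped as the fresh one (74 high, 58 mm across), already on the ware board; leave it. Origin: centre of underside
- bowl: dark burnished bowl, 136 mm across, 62 high, on the bench; leave it. Origin: centre of underside
- drum: large round plaster mould, 92 mm across, 58 high, not part of this job; leave it. Origin: centre of underside
- toolpot: dark pot with tools standing in it, 84 mm across, about 200 high; leave it. Origin: centre of underside
- stone1: burnishing pebble, 42 mm across, 21 high; leave it. Origin: centre of underside
- stone2: burnishing pebble, 42 mm across, 21 high; leave it. Origin: centre of underside
- rib: flat wooden rib, 50 x 90 x 7 mm, on the bench; leave it. Origin: centre of underside

How it is judged:
By the outcome, as a careful person would: the job done as asked, in the order asked, and still so for the second after the job is handed in, with the robot touching nothing.
Of mould1, mould2, mould3, mould4 only 2 to 4 are there at a start; the rules pass over those that are not, and their reading is None.
At some moment in a run one of beaker may be knocked a few centimetres aside while the robot is not near it.
Once in a run the grip may slacken for a moment while it holds something.
It also fails if it takes over 210 s, if anything falls off the work surface, if the arm or the gripper's body presses on something with over 40 N, if the wrist force passes 120 N, or if a joint passes its speed limit or range.

ROBOT

A 6-joint arm with a two-finger parallel gripper is mounted at the origin on the work surface. World frame = base frame: x ahead of the robot, y to its left, z up, the work surface at z = 0. Lengths are in mm, angles in rad, forces in N, time in s.
With the tool pointing down it reaches from about 350 to 975 mm from the base axis. Payload 7.1 kg.
Tool frame: the origin (TCP) lies midway between the tips of the shut fingers; the grasp point (between the pads) lies 19 mm behind it; z points along the fingers, y is the line along which they close (so a half turn about z gives the same grasp; the last joint's range is limited). The gripper opens to 88 mm and grips with 3 to 60 N. Pads are 20 mm wide; open, the fingers measure 115 mm over their backs; the gripper's body (75 mm by 178 mm) begins 61 mm behind the grasp point.
Start: joints at [1.283, 0.423, 1.63, -0, 1.089, -0.019], TCP at [165.953, 602.548, 222.675] pointing down, gripper open.
Joint ranges: [-3, 3], [-0.9, 2.11], [0.09, 2.58], [-1.31, 4.45], [0.11, 2.69], [-2.54, 2.54]. Speed limits (rad/s): [2.39, 2.39, 3.01, 3.14, 3.14, 3.14].

INTERFACE

Orientations are given as a rotation vector (axis times angle).
In Python, from workcell import ctrl gives the robot as it stands. The module is installed in compiled form; this text tells all that it offers.
- The arm moves only by the tool apply_moves, never from a script. Its argument "targets" is a list of rows, each a list of 3 entries, a list of its own where there are three numbers: the opening, from -1 (shut) to 1 (fully open), then the shift along the tool's x, y, z normalised to -1 to 1, where 1 is 5 cm, then the turn, a rotation vector about the tool's x, y, z normalised to -1 to 1, where 1 is 90 degrees. In form: [[jaw, [x, y, z], [wx, wy, wz]], ...]. A call has 1 to 8 rows; each row shifts and turns the commanded pose from where the row before left it, along the tool's axes as they then stand; what a row does not reach is not made up. A row lasts 1/8 s, in which the tool goes at most 62.5 mm and 10.7 degrees, less where a joint would pass 70% of its speed; a pose out of reach is approached as far as the arm can. A call with a number of a shift or a turn outside -1 to 1 is refused whole. A call with a gripper value outside its range is refused whole. The fingers move at their own pace and stop on an object; the grip force is fixed at half the most. Time passes only in rows, so rows that do not move let the fingers close. It gives the time, the measured TCP pose, the force, the opening and the grip force at its end, in the units of the state.
- ctrl.get_obs(): the state, without advancing time (a new reading comes with each control period).
- ctrl.get_image(name): name is "side" or "top"; returns a dict with "pixels" (420x560x3 uint8, blue, green, red), "camera_matrix" (3x3 intrinsics, pixels), "view" (4x4, takes a point from world to camera coordinates). Camera axes: x right, y down, z forward; pixel columns grow to the right and rows downward; lengths in mm; the calibration is good to about 2 mm. A picture is of the moment at which its call begins. There is no depth.
- ctrl.close_job(): hands the job in; it is judged then, once.
Trained networks look in the newest picture that a camera, given by its name, has taken for a name from the list of things; names that differ only in an ending like _2 or _b are one class to them, and where a whole thing is asked for, a point or a joint stands for the part that bears it (a point fixed in the world has none). Each returns a list of dicts, best first, with "score" (0 to 1); they miss things now and then, are a little off and sometimes report something else, mostly with a low value. They report only what shows in the picture. A call takes as long as a camera call.
- ctrl.masks_of(label, camera): "region" (420x560 bool, what is visible of it) and "bbox" ([left, top, right, bottom] in pixels, round what is visible of it).
- ctrl.pinpoint(label, camera): "xy" ([column, row] in pixels: a listed point, or the origin of a listed thing).
The state is a dict: "t": time; "qpos": joint angles; "qvel": joint speeds; "joint_torque": joint torques, N m; "ee_pos": TCP position; "orientation": TCP orientation; "ft_force": force on the tool from outside, world axes, zero at the start; "moment": the same for the moment, N m; "width": finger opening in mm; "grasp_force": force on a finger pad.
Only numpy, scipy, OpenCV 4.12 (cv2) and the standard library are available. Lean on these libraries where they do the work, as an engineer would, in place of code of your own. Each camera call takes 0.05 s, during which the arm holds its last target. There are 200 camera calls.

## Working session

There is one attempt and no reset: what is moved stays moved. The work goes in short steps, Python scripts to look and compute and a tool call to move; the robot and the scene stay as the last step left them, time stands still between calls to the robot, and variables do not carry over. Pictures are saved under pics/ and viewed, at most 14 in all, crops included, and the job is handed in when it is done.

Besides the shell and the picture viewer there is one more tool, called as name(argument=value, ...) on one line, values as JSON. apply_moves: Moves the arm, as the interface text tells. Scaled input: -1 to 1 covers 5 cm each way for a shift and 90 degrees each way for a turn. Its arguments: {"type":"object","properties":{"targets":{"type":"array"}},"required":["targets"]}

```bash
mkdir -p pics
cat > h.py <<'E'
import numpy as np, cv2
from workcell import ctrl
def snap(n,f):
    d=ctrl.get_image(n); cv2.imwrite(f'pics/{f}.png',d['pixels']); return d
def ray(d,xy):
    K=np.array(d['camera_matrix']);V=np.array(d['view']);R=V[:3,:3];t=V[:3,3]
    return -R.T@t, R.T@(np.linalg.inv(K)@np.array([xy[0],xy[1],1.]))
def onz(d,xy,z):
    o,v=ray(d,xy); return o+v*(z-o[2])/v[2]
def proj(d,p):
    K=np.array(d['camera_matrix']);V=np.array(d['view']);c=V[:3,:3]@np.array(p,float)+V[:3,3]
    u=K@c; return u[:2]/u[2]
E
python3 - <<'E'
from h import *
np.set_printoptions(precision=1,suppress=True)
for n in ['top','side']:
    d=snap(n,n+'0'); print(n,'cam',ray(d,(280,210)))
    for l,z in [('clamp',0),('plate_face',55),('crank_grip',75),('lever_pad',150),('beaker',15),('board',0),('mould1',0),('cup_a',9),('bowl',0),('drum',0),('toolpot',0),('stone1',0),('rib',0)]:
        for r in ctrl.pinpoint(l,n):
            if r['score']>.3: print(l,round(r['score'],2),np.array(r['xy']),onz(d,r['xy'],z))
print(ctrl.get_obs())
E
```

```text
top cam (array([ 298.4,    1.2, 1342.7]), array([ 0.2, -0. , -1. ]))
clamp 0.82 [241.5 201.3] [585.4  80.4   0. ]
clamp 0.33 [333.6 180.6] [ 640.4 -180.3    0. ]
plate_face 0.48 [227.1 196.7] [587.  115.9  55. ]
crank_grip 0.65 [333.3 180.4] [ 621.8 -169.4   75. ]
lever_pad 0.81 [242.3 202.4] [550.5  69.5 150. ]
beaker 0.87 [196.2 196.9] [597.  205.7  15. ]
beaker 0.46 [334.1 181.3] [ 634.5 -179.6   15. ]
board 0.62 [377.9 248.6] [ 445.8 -293.3    0. ]
mould1 0.96 [119.  227.3] [517.5 422.9   0. ]
mould1 0.86 [183.4 260.2] [422.8 241.2   0. ]
mould1 0.59 [223.2 259.8] [422.1 131.7   0. ]
mould1 0.56 [280.1 256.3] [429.1 -24.7   0. ]
cup_a 0.94 [380.5 261.5] [ 409.7 -296.3    9. ]
cup_a 0.84 [409.1 210.7] [ 548.4 -383.6    9. ]
bowl 0.7 [268.  147.6] [741.5   3.3   0. ]
drum 0.91 [185.9 157. ] [718.1 239.    0. ]
toolpot 0.98 [410.9 168.1] [ 672.7 -400.2    0. ]
stone1 0.76 [125.8 259.7] [426.8 400.3   0. ]
stone1 0.7 [153.7 279.8] [370.7 321.6   0. ]
rib 0.87 [321.4 171. ] [ 669.1 -147.     0. ]
side cam (array([ 458.7, 1112.5,  822.7]), array([ 0. , -0.8, -0.5]))
clamp 0.93 [243.8 2
[... 843 characters left out ...]

bowl 0.42 [338.2 331.8] [372.  305.2   0. ]
drum 0.85 [180.8 300.3] [718.5 245.2   0. ]
drum 0.49 [247.8 260.6] [588.   90.1   0. ]
toolpot 0.69 [242.7 159.6] [ 668.1 -430.4    0. ]
stone1 0.51 [339.4 331.5] [369.4 304.1   0. ]
stone1 0.48 [321.8 179.2] [ 409.7 -331.8    0. ]
rib 0.5 [225.5 207.6] [ 679.  -139.3    0. ]
{'t': 1.4, 'qpos': array([ 1.3,  0.4,  1.6, -0. ,  1.1, -0. ]), 'qvel': array([-0., -0.,  0.,  0.,  0., -0.]), 'joint_torque': array([  0. , -54.5, -27.4,   0.1,   0. ,  -0. ]), 'ee_pos': array([166. , 602.5, 222.7]), 'orientation': array([0.4, 3.1, 0. ]), 'ft_force': array([-0.7, -0.4, -0.1]), 'moment': array([-0., -0., -0.]), 'grasp_force': 0.0, 'width': 87.89974889493519}
```

Run:
```python
import cv2
a=cv2.imread('pics/top0.png')[130:310,80:460]; cv2.imwrite('pics/topc.png',cv2.resize(a,(800,379),interpolation=cv2.INTER_CUBIC))
a=cv2.imread('pics/side0.png')[130:400,140:400]; cv2.imwrite('pics/sidec.png',cv2.resize(a,(577,600),interpolation=cv2.INTER_CUBIC))
```

```text
(no output)
```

View pics/topc.png

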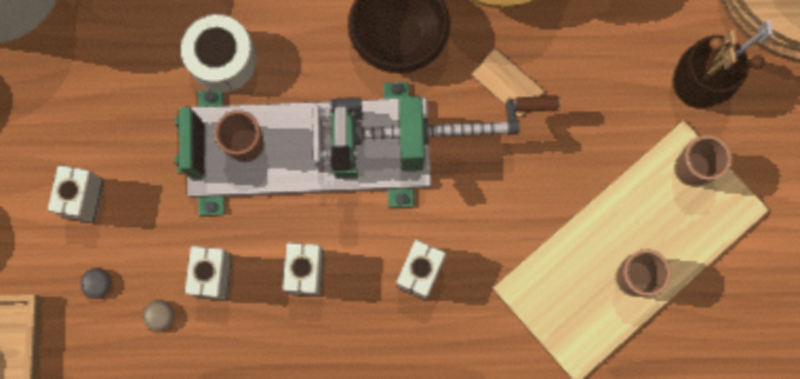

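View pics/sidec.png

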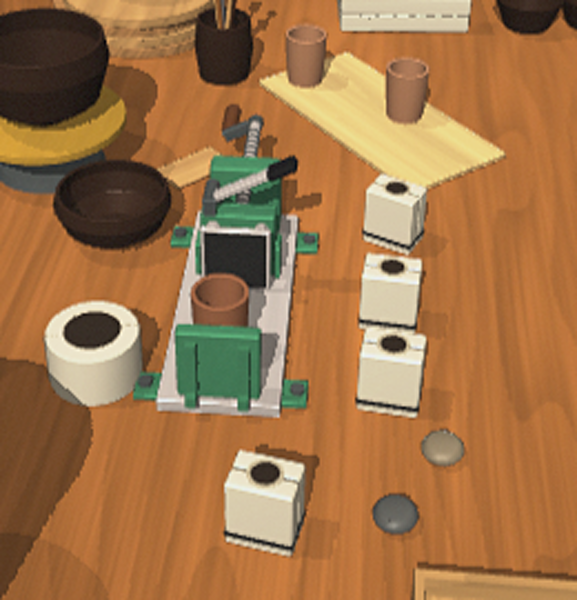

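The top view shows the clamp roughly along world y. Its stop is at crop (190,140), the beaker on the bed at (238,135), the crank at (535,103) and the lever over the carriage. Four moulds are on the bench at crop (70,192), (207,272), (302,268) and (421,268). The board runs diagonally at (630,245) with two cups, and its lower-left end near (540,290) looks free. The side view agrees.

```bash
cat >> h.py <<'E'
from scipy.optimize import minimize
def tri(obs):
    A=np.zeros((3,3));b=np.zeros(3);L=[]
    for d,xy in obs:
        o,v=ray(d,xy);v=v/np.linalg.norm(v);P=np.eye(3)-np.outer(v,v);A+=P;b+=P@o;L.append((o,P))
    p=np.linalg.solve(A,b); return p,max(np.linalg.norm(P@(p-o)) for o,P in L)
def box(w,l,z0,z1): return np.array([[sx*w/2,sy*l/2,z] for sx in(-1,1) for sy in(-1,1) for z in(z0,z1)])
def cup(): return np.array([[r*np.cos(a),r*np.sin(a),z] for r,z in((24,0),(29,74)) for a in np.arange(0,6.28,.26)])
def sil(d,P,p,S=4):
    c,s=np.cos(p[2]),np.sin(p[2]);Q=P.copy();Q[:,0]=p[0]+c*P[:,0]-s*P[:,1];Q[:,1]=p[1]+s*P[:,0]+c*P[:,1]
    uv=np.array([proj(d,q) for q in Q]); h=cv2.convexHull(((uv+.5)*S*16).astype(np.float32)).astype(np.int32)
    m=np.zeros((420*S,560*S),np.uint8); cv2.fillConvexPoly(m,h,1,shift=4)
    return cv2.resize(m.astype(np.float32),(560,420),interpolation=cv2.INTER_AREA)
def fit(P,masks,p0,yaw=True):
    n=3 if yaw else 2
    def c(q):
        p=list(q)+[0]*(3-n); e=0
        for d,m in masks: s=sil(d,P,p);e+=1-np.minimum(s,m).sum()/np.maximum(s,m).sum()
        return e/len(masks)
    x0=np.array(p0[:n],float); D=np.diag([8,8,.25][:n])
    r=minimize(c,x0,method='Nelder-Mead',options=dict(initial_simplex=np.vstack([x0,x0+D]),xatol=.05,fatol=1e-4,maxiter=120))
    return r.x,r.fun
def near(d,label,cam,pt,tol=25):
    u=proj(d,pt);b=None
    for r in ctrl.masks_of(label,cam):
        x0,y0,x1,y1=r['bbox']; e=np.hypot((x0+x1)/2-u[0],(y0+y1)/2-u[1])
        if e<tol and (b is None or e<b[0]): b=(e,r['region'].astype(np.float32),r['score'])
    return b
E
cat > m1.py <<'E'
from h import *
np.set_printoptions(precision=2,suppress=True)
T=ctrl.get_image('top');S=ctrl.get_image('side')
mm={n:ctrl.masks_of('mould1',n) for n in('top','side')}
def pick(L,d,pt):
    u=proj(d,pt);L=[(np.hypot((r['bbox'][0]+r['bbox'][2])/2-u[0],(r['bbox'][1]+r['bbox'][3])/2-u[1]),r) for r in L];L.sort(key=lambda t:t[0])
    return L[0][1]['region'].astype(np.float32) if L and L[0][0]<10 else None
for p in [(519,420),(422,242),(423,132),(428,-28)]:
    ms=[(d,m) for d,m in((T,pick(mm['top'],T,(*p,36))),(S,pick(mm['side'],S,(*p,36)))) if m is not None]
    for k in ([ms[:1],ms] if len(ms)>1 else [ms]): print('mould',p,len(k),*fit(box(60,42,0,72),k,(*p,0)))
b=[(d,near(d,'beaker',n,(592,203,50))) for d,n in((T,'top'),(S,'side'))]
b=[(d,x[1]) for d,x in b if x]; P=cup();P[:,2]+=15
for k in [b[:1],b]: print('beaker',len(k),*fit(P,k,(595,204),False))
bd=near(T,'board','top',(460,-310,0),40)
if bd: print('board',*fit(box(160,340,0,9),[(T,np.ascontiguousarray(cv2.fillConvexPoly(np.zeros((420,560),np.uint8),cv2.convexHull(np.argwhere(bd[1]>0)[:,::-1].astype(np.int32)),1)).astype(np.float32))],(465,-325,-.75)))
# bed by colour
hsv=cv2.cvtColor(T['pixels'],cv2.COLOR_BGR2HSV)
for l in ('plate_face','crank_grip','lever_pad','clamp'):
    a=ctrl.pinpoint(l,'top')[:2];c=ctrl.pinpoint(l,'side')[:2]
    for x in a:
        for y in c:
            p,e=tri([(T,x['xy']),(S,y['xy'])])
            if e<8: print(l,p,e,x['score'],y['score'])
for n,d in(('top',T),('side',S)):
    a=d['pixels']; r=(slice(160,240),slice(150,360)) if n=='top' else (slice(165,325),slice(190,290))
    a=a[r]; k=3.8 if n=='top' else 3.7
    cv2.imwrite(f'pics/{n}z.png',cv2.resize(a,None,fx=k,fy=k,interpolation=cv2.INTER_CUBIC)); print(n,a.shape)
E
python3 m1.py
```

```text
mould (519, 420) 1 [525.63 420.21  -0.27] 0.11298102140426636
mould (519, 420) 2 [526.87 419.75  -0.25] 0.08904552459716797
mould (422, 242) 1 [421.41 246.3   -0.12] 0.060580432415008545
mould (422, 242) 2 [421.6  245.55  -0.13] 0.06469932198524475
mould (423, 132) 1 [424.17 126.34  -0.1 ] 0.07058191299438477
mould (423, 132) 2 [424.58 126.29  -0.1 ] 0.07960271835327148
mould (428, -28) 1 [420.64 -21.59  -0.42] 0.0832834243774414
mould (428, -28) 2 [421.85 -22.44  -0.41] 0.08764946460723877
beaker 1 [592.05 205.48] 0.09266620874404907
beaker 2 [592.92 205.32] 0.26086610555648804
board [ 446.98 -296.02    0.69] 0.02061641216278076
plate_face [584.36 113.84  61.  ] 1.823886951562286 0.47 0.56
crank_grip [ 630.2  -175.07   57.98] 0.17959374058509098 0.66 0.46
lever_pad [543.48  67.5  150.63] 1.774592638642645 0.58 0.62
clamp [591.87  75.67 -11.54] 1.6471442543080788 0.95 0.95
top (80, 210, 3)
side (160, 100, 3)
```

View pics/topz.png

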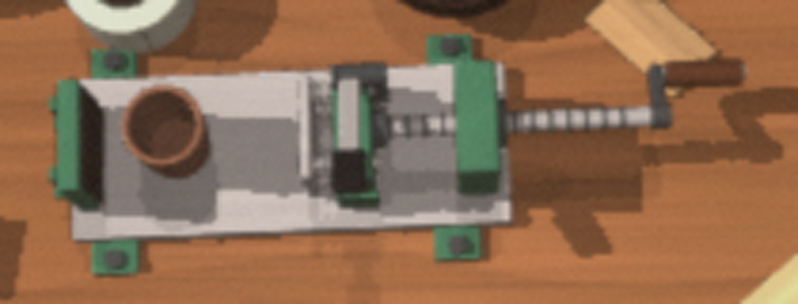

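View pics/sidez.png

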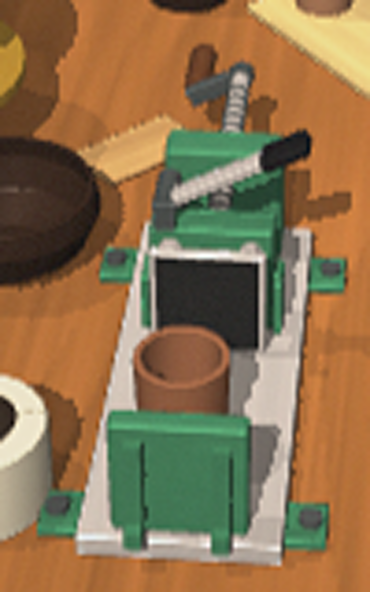

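Zoomed, the bed corners are at topz (73,237), (511,219) and (503,63), and the plate edge is at column ~300. The handle is at (706,72), on the +x side of the screw, and the pad is at (350,170). In the side view the plate's top edge is (152,253)-(268,258). Next I fit the clamp pose from these points.

```bash
cat > m2.py <<'E'
from h import *
from scipy.optimize import least_squares
np.set_printoptions(precision=2,suppress=True)
T=ctrl.get_image('top');S=ctrl.get_image('side')
t=lambda x,y:np.array([x/3.8+150-.37,y/3.8+160-.37]); s=lambda x,y:np.array([x/3.7+190-.36,y/3.7+165-.36])
F=[(T,t(73,237),(-60,195,15)),(T,t(511,219),(-60,-125,15)),(T,t(503,63),(60,-125,15)),(T,t(496,61),(40,-117,100)),(T,t(456,64),(40,-87,100)),(T,t(82,80),(40,170,95)),
(S,s(78,541),(60,195,15)),(S,s(284,551),(-60,195,15)),(S,s(312,231),(-60,-125,15)),(S,s(168,130),(40,-117,100)),(S,s(285,138),(-40,-117,100))]
G=[(S,s(152,253),(37,93)),(S,s(268,258),(-37,93)),(S,s(265,350),(-37,17)),(T,t(300,75),(37,93)),(T,t(302,184),(-37,93))]
H=[(T,t(706,72)),(S,s(203,65))]
def w(q,p): c,n=np.cos(q[2]),np.sin(q[2]); return np.array([q[0]+c*p[0]-n*p[1],q[1]+n*p[0]+c*p[1],p[2]])
def res(q):
    r=[proj(d,w(q,p))-u for d,u,p in F]+[proj(d,w(q,(p[0],q[3],p[1])))-u for d,u,p in G]
    r+=[proj(d,w(q,(38*np.sin(q[4]),q[3]-287,75+38*np.cos(q[4]))))-u for d,u in H]
    return np.concatenate(r)
r=least_squares(res,[590,88,0.03,30,1.9],loss='soft_l1')
q=r.x; print(q); print(res(q).reshape(-1,2))
print('plate-> a=',(195-(170-q[3]))/3.183,'handle',w(q,(38*np.sin(q[4]),q[3]-287,75+38*np.cos(q[4]))),'pad/clamp tri',tri([(T,t(350,170)),(S,s(286,148))]))
E
python3 m2.py
```

```text
[589.31  88.71   0.02  18.71   1.95]
[[-0.59  1.08]
 [ 0.03  0.93]
 [ 0.07 -0.15]
 [-0.09 -0.5 ]
 [-0.98 -0.8 ]
 [ 0.13 -0.35]
 [-0.38 -0.49]
 [ 0.13 -0.11]
 [ 0.73  0.08]
 [ 0.77 -0.26]
 [ 0.68 -0.93]
 [-0.28 -0.01]
 [ 0.1   0.22]
 [ 0.63  1.07]
 [ 0.11 -0.19]
 [ 0.32 -1.41]
 [ 0.52 -0.35]
 [-0.58  0.63]]
plate-> a= 13.732226936221386 handle [ 631.3  -178.61   60.97] pad/clamp tri (array([544.84,  70.78, 153.31]), np.float64(0.017466967822454802))
```

```bash
sed -i 's/q\[4\]))))-u for d,u in H\]/q[4]))))-u for d,u in H]; r+=[np.array([(q[3]+25-3.183*(q[4]+4*np.pi))*.5]*2)]/' m2.py; sed -i "s/print(q); .*/print(q, repr(q[2]))/" m2.py; python3 m2.py
cat > plan.py <<'E'
from h import *
from scipy.spatial.transform import Rotation as Ro
import json
def des(phi): return np.array([[-np.sin(phi),np.cos(phi),0],[np.cos(phi),np.sin(phi),0],[0,0,-1.]]).T
def plan(wps,start=None,step=45,deg=9.5):
    """wps: (x,y,z,phi,jaw[,step]); rows from the measured (or given) pose"""
    o=ctrl.get_obs() if start is None else None
    p=np.array(o['ee_pos']) if o else np.array(start[:3]); R=Ro.from_rotvec(o['orientation']).as_matrix() if o else des(start[3])
    rows=[]
    for w in wps:
        st=w[5] if len(w)>5 else step
        tgt=np.array(w[:3],float);Rt=des(w[3]);rv=Ro.from_matrix(R.T@Rt).as_rotvec()
        n=max(1,int(np.ceil(max(np.linalg.norm(tgt-p)/st,np.degrees(np.linalg.norm(rv))/deg))))
        p0,R0=p,R
        for i in range(1,n+1):
            pt=p0+(tgt-p0)*i/n; Rn=R0@Ro.from_rotvec(rv*i/n).as_matrix()
            s=np.round(R.T@(pt-p)/50,3)+0.; r=np.round(Ro.from_matrix(R.T@Rn).as_rotvec()/(np.pi/2),3)+0.
            p=p+R@(s*50); R=R@Ro.from_rotvec(r*np.pi/2).as_matrix()
            rows.append([w[4],s.tolist(),r.tolist()])
    for i in range(0,len(rows),8): print(json.dumps(rows[i:i+8]).replace(' ',''))
    return p
E
python3 - <<'E'
from plan import *
print(ctrl.get_obs()['orientation'].tolist())
plan([(592.5,205.4,200,.02,1),(592.5,205.4,110,.02,1)])
E
```

```text
[589.26  88.24   0.02  20.09   1.92] np.float64(0.0243052121999869)
plate-> a= 14.167439169826807 handle [ 631.42 -177.72   61.94] pad/clamp tri (array([544.84,  70.78, 153.31]), np.float64(0.017466967822454802))
[0.42099665188993224, 3.113254117062048, -3.148043966619987e-06]
[[1,[-0.795,-0.415,0.035],[0.0,0.0,0.063]],[1,[-0.832,-0.334,0.035],[0.0,0.0,0.063]],[1,[-0.861,-0.25,0.035],[0.0,0.0,0.062]],[1,[-0.881,-0.166,0.034],[0.0,0.0,0.063]],[1,[-0.893,-0.077,0.035],[0.0,0.0,0.063]],[1,[-0.897,0.011,0.035],[0.0,0.0,0.063]],[1,[-0.891,0.099,0.035],[0.0,0.0,0.062]],[1,[-0.877,0.186,0.035],[0.0,0.0,0.063]]]
[[1,[-0.855,0.271,0.035],[0.0,0.0,0.063]],[1,[-0.823,0.355,0.035],[0.0,0.0,0.063]],[1,[-0.785,0.434,0.035],[0.0,0.0,0.063]],[1,[-0.737,0.51,0.034],[0.0,0.0,0.062]],[1,[-0.685,0.579,0.035],[0.0,0.0,0.063]],[1,[0.0,0.0,0.6],[0.0,0.0,0.0]],[1,[0.0,0.0,0.6],[0.0,0.0,0.0]],[1,[0.0,0.0,0.6],[0.0,0.0,0.0]]]
```

apply_moves(targets=[[1,[-0.795,-0.415,0.035],[0,0,0.063]],[1,[-0.832,-0.334,0.035],[0,0,0.063]],[1,[-0.861,-0.25,0.035],[0,0,0.062]],[1,[-0.881,-0.166,0.034],[0,0,0.063]],[1,[-0.893,-0.077,0.035],[0,0,0.063]],[1,[-0.897,0.011,0.035],[0,0,0.063]],[1,[-0.891,0.099,0.035],[0,0,0.062]],[1,[-0.877,0.186,0.035],[0,0,0.063]]])

```text
t: 3.35
ee_pos: [429.5, 357.1, 208.8]
orientation: [1.589, 2.71, 0.001]
ft_force: [-0.6, -0.0, -0.1]
width: 88.3
grasp_force: 0.0
```

apply_moves(targets=[[1,[-0.855,0.271,0.035],[0,0,0.063]],[1,[-0.823,0.355,0.035],[0,0,0.063]],[1,[-0.785,0.434,0.035],[0,0,0.063]],[1,[-0.737,0.51,0.034],[0,0,0.062]],[1,[-0.685,0.579,0.035],[0,0,0.063]],[1,[0,0,0.6],[0,0,0]],[1,[0,0,0.6],[0,0,0]],[1,[0,0,0.6],[0,0,0]]])

```text
t: 4.35
ee_pos: [592.7, 205.2, 109.2]
orientation: [2.199, 2.243, 0.001]
ft_force: [-0.0, 0.1, -1.1]
width: 87.6
grasp_force: 0.0
```

Run:
```python
from plan import *
S=snap('side','s1')
o=ctrl.get_obs();print(o['t'],o['ee_pos'],o['orientation'],o['ft_force'])
T=ctrl.get_image('top')
for n,d in(('side',S),('top',T)): print(n,[(r['score'],r['xy'],onz(d,r['xy'],15)) for r in ctrl.pinpoint('beaker',n)[:2]])
plan([(592.5,205.4,33,.024,1)])
plan([(592.5,205.4,33,.024,0),(592.5,205.4,210,.024,-1),(417,-212,210,.024,-1),(417,-212,50,.024,-1)],start=(592.5,205.4,33,.024))
```

```text
4.4 [590.20302199 204.44105569 105.21140245] [-2.19740301 -2.24161     0.0078831 ] [-0.98965222 -1.38744571 -3.11270906]
side [(0.73, [240.5, 284.4], array([591.61491978, 195.8358613 ,  15.        ]))]
top []
[[1,[0.0,0.001,0.771],[0.0,0.0,-0.001]],[1,[0.0,0.0,0.771],[0.0,0.0,-0.001]]]
[[0,[0.0,0.0,0.0],[0.0,0.0,0.0]],[-1,[0.0,0.0,-0.885],[0.0,0.0,0.0]],[-1,[0.0,0.0,-0.885],[0.0,0.0,0.0]],[-1,[0.0,0.0,-0.885],[0.0,0.0,0.0]],[-1,[0.0,0.0,-0.885],[0.0,0.0,0.0]],[-1,[-0.751,-0.337,0.0],[0.0,0.0,0.0]],[-1,[-0.751,-0.337,0.0],[0.0,0.0,0.0]],[-1,[-0.751,-0.338,0.0],[0.0,0.0,0.0]]]
[[-1,[-0.751,-0.337,0.0],[0.0,0.0,0.0]],[-1,[-0.751,-0.337,0.0],[0.0,0.0,0.0]],[-1,[-0.751,-0.337,0.0],[0.0,0.0,0.0]],[-1,[-0.751,-0.337,0.0],[0.0,0.0,0.0]],[-1,[-0.751,-0.338,0.0],[0.0,0.0,0.0]],[-1,[-0.751,-0.337,0.0],[0.0,0.0,0.0]],[-1,[-0.751,-0.337,0.0],[0.0,0.0,0.0]],[-1,[-0.751,-0.337,0.0],[0.0,0.0,0.0]]]
[[-1,[0.0,0.0,0.8],[0.0,0.0,0.0]],[-1,[0.0,0.0,0.8],[0.0,0.0,0.0]],[-1,[0.0,0.0,0.8],[0.0,0.0,0.0]],[-1,[0.0,0.0,0.8],[0.0,0.0,0.0]]]
```

apply_moves(targets=[[1,[-0.04,0,0.77],[0,0,0]],[1,[0,0,0.74],[0,0,0]],[-1,[0,0,0],[0,0,0]],[-1,[0,0,0],[0,0,0]],[-1,[0,0,0],[0,0,0]],[-1,[0,0,0],[0,0,0]],[-1,[0,0,0],[0,0,0]],[-1,[0,0,0],[0,0,0]]])

```text
t: 5.55
ee_pos: [594.0, 203.9, 36.5]
orientation: [2.198, 2.243, 0.005]
ft_force: [-0.0, 0.1, 8.1]
width: 57.0
grasp_force: 30.0
```

Run:
```python
from plan import *
o=ctrl.get_obs();print(o['t'],o['ee_pos'],o['orientation'],o['ft_force'],o['width'],o['grasp_force'])
```

```text
5.55 [594.02308239 203.90874476  36.46464475] [2.19777275 2.2427059  0.0046649 ] [-0.03059402  0.06366653  8.11620422] 56.96393946609494 30.000619308320893
```

apply_moves(targets=[[-1,[0,0,-0.3],[0,0,0]],[-1,[0,0,-0.6],[0,0,0]],[-1,[0,0,-0.85],[0,0,0]],[-1,[0,0,-0.85],[0,0,0]],[-1,[0,0,-0.85],[0,0,0]],[-1,[-0.35,-0.15,0],[0,0,0]],[-1,[-0.6,-0.3,0],[0,0,0]],[-1,[-0.75,-0.34,0],[0,0,0]]])

```text
t: 6.55
ee_pos: [553.0, 116.4, 206.1]
orientation: [-2.197, -2.244, 0.003]
ft_force: [0.5, -0.6, -0.6]
width: 57.1
grasp_force: 30.0
```

apply_moves(targets=[[-1,[-0.75,-0.34,0],[0,0,0]],[-1,[-0.75,-0.34,0],[0,0,0]],[-1,[-0.75,-0.34,0],[0,0,0]],[-1,[-0.75,-0.34,0],[0,0,0]],[-1,[-0.75,-0.34,0],[0,0,0]],[-1,[-0.75,-0.34,0],[0,0,0]],[-1,[-0.75,-0.34,0],[0,0,0]],[-1,[-0.6,-0.3,0],[0,0,0]]])

```text
t: 7.55
ee_pos: [424.4, -178.6, 206.2]
orientation: [-2.198, -2.242, 0.001]
ft_force: [1.0, 0.6, -1.1]
width: 57.4
grasp_force: 30.0
```

Run:
```python
from plan import *
S=snap('side','s2')
o=ctrl.get_obs();print(o['t'],o['ee_pos'],o['orientation'],o['ft_force'],o['width'],o['grasp_force'])
plan([(417,-212,209,.024,-1),(417,-212,48,.024,-1)])
cv2.imwrite('pics/s2c.png',cv2.resize(S['pixels'][60:300,180:420],(600,600)))
```

```text
7.6 [ 423.24099745 -180.6543574   206.15841816] [-2.19888643 -2.24136618  0.00377342] [-0.5873332  -0.4578649  -1.41648135] 57.590892263370094 29.999827399642527
[[-1,[-0.624,-0.137,-0.056],[-0.002,0.0,-0.003]],[-1,[0.0,0.0,0.805],[0.0,0.0,0.0]],[-1,[0.001,0.0,0.805],[0.0,0.0,0.0]],[-1,[0.0,-0.001,0.805],[0.0,0.0,0.0]],[-1,[0.0,0.0,0.805],[0.0,0.0,0.0]]]
```

View pics/s2c.png

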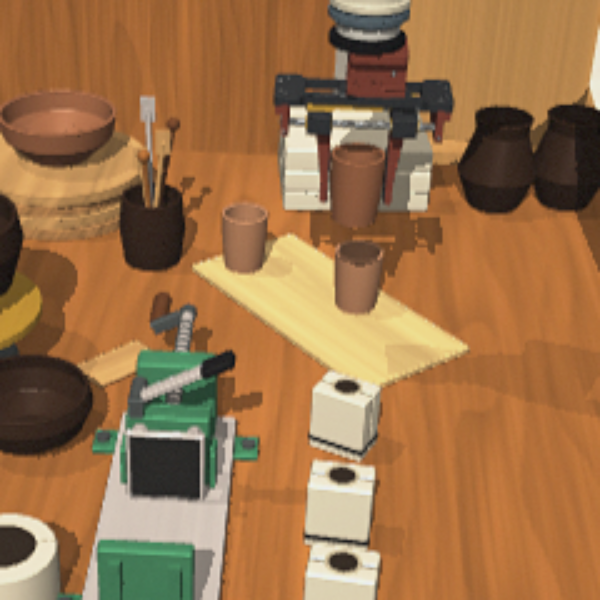

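The beaker hangs upright in the fingers at about (358,185). The target part of the board, around (400,340), is free.

apply_moves(targets=[[-1,[-0.62,-0.14,0],[0,0,0]],[-1,[0,0,0.8],[0,0,0]],[-1,[0,0,0.8],[0,0,0]],[-1,[0,0,0.8],[0,0,0]],[-1,[0,0,0.6],[0,0,0]],[-1,[0,0,0.3],[0,0,0]],[-1,[0,0,0.1],[0,0,0]],[-1,[0,0,0.05],[0,0,0]]])

```text
t: 8.6
ee_pos: [420.6, -208.8, 35.0]
orientation: [2.198, 2.243, 0.0]
ft_force: [0.4, 0.4, -1.2]
width: 57.0
grasp_force: 30.0
```

Run:
```python
from plan import *
o=ctrl.get_obs();print(o['t'],o['ee_pos'],o['ft_force'],o['width'],o['grasp_force'])
```

```text
8.6 [ 420.64263997 -208.84241113   34.96779061] [ 0.43627066  0.38672337 -1.1708542 ] 56.967946909694625 29.99987942064763
```

apply_moves(targets=[[-1,[0,0,0.04],[0,0,0]],[-1,[0,0,0.03],[0,0,0]]])

```text
t: 8.85
ee_pos: [420.8, -208.9, 31.6]
orientation: [2.198, 2.243, 0.001]
ft_force: [-0.2, -0.0, -1.6]
width: 57.2
grasp_force: 30.0
```

apply_moves(targets=[[-1,[0,0,0.03],[0,0,0]],[-1,[0,0,0],[0,0,0]]])

```text
t: 9.1
ee_pos: [420.8, -208.9, 30.4]
orientation: [2.198, 2.243, 0.0]
ft_force: [-1.3, 0.9, 9.3]
width: 57.4
grasp_force: 30.0
```

apply_moves(targets=[[-0.5,[0,0,0],[0,0,0]],[0.4,[0,0,0],[0,0,0]],[1,[0,0,0],[0,0,0]],[1,[0,0,0],[0,0,0]],[1,[0,0,-0.3],[0,0,0]],[1,[0,0,-0.8],[0,0,0]],[1,[0,0,-0.9],[0,0,0]],[1,[0,0,-0.9],[0,0,0]]])

```text
t: 10.1
ee_pos: [420.1, -208.6, 176.8]
orientation: [2.199, 2.244, 0.0]
ft_force: [1.3, -0.9, -0.5]
width: 88.0
grasp_force: 0.0
```

apply_moves(targets=[[1,[0,0,-0.6],[0,0,0]],[1,[0.05,0.7,0],[0,0,0]],[1,[0.06,0.88,0],[0,0,0]],[1,[0.06,0.88,0],[0,0,0]],[1,[0.06,0.88,0],[0,0,0]],[1,[0.06,0.87,0],[0,0,0]],[1,[0,0,0.7],[0,0,0]],[1,[0,0,0.7],[0,0,0]]])

```text
t: 11.1
ee_pos: [631.1, -189.7, 134.9]
orientation: [2.197, 2.244, 0.001]
ft_force: [-0.6, 0.1, -0.6]
width: 87.7
grasp_force: 0.0
```

Run:
```python
from plan import *
S=snap('side','s3')
o=ctrl.get_obs();print(o['t'],o['ee_pos'],o['orientation'],o['ft_force'],o['width'])
T=snap('top','t3')
for n,d in(('side',S),('top',T)):
    print(n,[(r['score'],r['xy'],onz(d,r['xy'],62)) for r in ctrl.pinpoint('crank_grip',n)[:2]],[(r['score'],onz(d,r['xy'],9)) for r in ctrl.pinpoint('beaker',n)[:3]], proj(d,(631.4,-178,62)))
plan([(631.4,-186,43,.024,1)])
cv2.imwrite('pics/s3c.png',np.hstack([cv2.resize(S['pixels'][120:260,200:340],(400,400),interpolation=2),cv2.resize(T['pixels'][130:270,290:430],(400,400),interpolation=2)]))
```

```text
11.15 [ 627.88827523 -188.8109675   129.72216189] [-2.19452057 -2.24017692  0.0044708 ] [-2.68913772 -0.46364004 -2.23872008] 87.80054041516017
side [(0.58, [242.4, 181.8], array([ 636.04417139, -182.10555864,   62.        ]))] [(0.69, array([ 413.99285361, -214.68657422,    9.        ]))] [243.85494299 182.62919648]
top [(0.62, [269.6, 143.6], array([732.38599978,  -1.36889319,  62.        ]))] [(0.3, array([414.83355858, 401.25631506,   9.        ]))] [335.75837091 178.10409327]
[[1,[0.029,-0.002,0.624],[0.001,0.0,-0.001]],[1,[0.029,0.0,0.625],[0.0,0.0,-0.001]],[1,[0.029,-0.001,0.624],[0.001,0.001,0.0]]]
```

View pics/s3c.png

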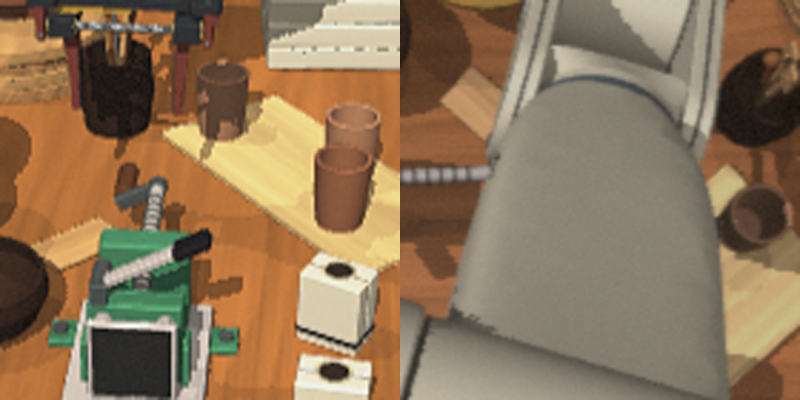

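The beaker stands on the board at (342,190) in the left half. The open fingers straddle the handle at (125,180).

apply_moves(targets=[[1,[0.03,0,0.62],[0,0,0]],[1,[0.03,0,0.62],[0,0,0]],[1,[0.03,0,0.62],[0,0,0]],[1,[0,0,0],[0,0,0]],[-1,[0,0,0],[0,0,0]],[-1,[0,0,0],[0,0,0]],[-1,[0,0,0],[0,0,0]],[-1,[0,0,0],[0,0,0]]])

```text
t: 12.4
ee_pos: [630.7, -185.5, 42.1]
orientation: [2.198, 2.243, 0.001]
ft_force: [-0.2, -1.2, -0.9]
width: 51.2
grasp_force: 0.0
```

apply_moves(targets=[[-1,[0,0,0],[0,0,0]],[-1,[0,0,0],[0,0,0]],[-1,[0,0,0],[0,0,0]]])

```text
t: 12.78
ee_pos: [630.8, -185.4, 41.5]
orientation: [2.198, 2.243, 0.001]
ft_force: [8.4, 2.0, -2.3]
width: 21.5
grasp_force: 4.8
```

Run:
```python
from plan import *
o=ctrl.get_obs();print(o['t'],o['ee_pos'],o['ft_force'],o['width'],o['grasp_force'])
a=1.92;st=-2*np.pi/24
for c in range(3):
    r=[]
    for i in range(8):
        b=a+st; r.append([-1,[round(3.183*st/50,4),round(38*(np.sin(b)-np.sin(a))/50,3),round(-38*(np.cos(b)-np.cos(a))/50,3)],[0,0,0]]);a=b
    print(json.dumps(r).replace(' ',''))
```

```text
12.775 [ 630.8324482  -185.44132932   41.51728643] [ 8.42236402  2.04679063 -2.31506632] 21.466633599270285 4.770934134721756
[[-1,[-0.0167,0.043,-0.194],[0,0,0]],[-1,[-0.0167,-0.009,-0.198],[0,0,0]],[-1,[-0.0167,-0.06,-0.189],[0,0,0]],[-1,[-0.0167,-0.107,-0.167],[0,0,0]],[-1,[-0.0167,-0.146,-0.134],[0,0,0]],[-1,[-0.0167,-0.176,-0.092],[0,0,0]],[-1,[-0.0167,-0.194,-0.043],[0,0,0]],[-1,[-0.0167,-0.198,0.009],[0,0,0]]]
[[-1,[-0.0167,-0.189,0.06],[0,0,0]],[-1,[-0.0167,-0.167,0.107],[0,0,0]],[-1,[-0.0167,-0.134,0.146],[0,0,0]],[-1,[-0.0167,-0.092,0.176],[0,0,0]],[-1,[-0.0167,-0.043,0.194],[0,0,0]],[-1,[-0.0167,0.009,0.198],[0,0,0]],[-1,[-0.0167,0.06,0.189],[0,0,0]],[-1,[-0.0167,0.107,0.167],[0,0,0]]]
[[-1,[-0.0167,0.146,0.134],[0,0,0]],[-1,[-0.0167,0.176,0.092],[0,0,0]],[-1,[-0.0167,0.194,0.043],[0,0,0]],[-1,[-0.0167,0.198,-0.009],[0,0,0]],[-1,[-0.0167,0.189,-0.06],[0,0,0]],[-1,[-0.0167,0.167,-0.107],[0,0,0]],[-1,[-0.0167,0.134,-0.146],[0,0,0]],[-1,[-0.0167,0.092,-0.176],[0,0,0]]]
```

apply_moves(targets=[[-1,[0,0,0],[0,0,0]],[-1,[0,0,0],[0,0,0]]])

```text
t: 13.02
ee_pos: [631.7, -185.4, 41.8]
orientation: [2.197, 2.242, 0.002]
ft_force: [5.4, 0.8, -3.0]
width: 19.4
grasp_force: 30.0
```

apply_moves(targets=[[-1,[-0.017,0.043,-0.194],[0,0,0]],[-1,[-0.017,-0.009,-0.198],[0,0,0]],[-1,[-0.017,-0.06,-0.189],[0,0,0]],[-1,[-0.017,-0.107,-0.167],[0,0,0]],[-1,[0,0,0],[0,0,0]]])

```text
t: 13.65
ee_pos: [626.2, -189.1, 80.7]
orientation: [2.196, 2.241, 0.005]
ft_force: [5.6, 1.2, 0.2]
width: 29.0
grasp_force: 3.0
```

apply_moves(targets=[[-1,[0,0,0],[0,0,0]],[-1,[0,0,0],[0,0,0]],[-1,[0,0,0],[0,0,0]],[-1,[0,0,0],[0,0,0]]])

```text
t: 14.15
ee_pos: [627.2, -189.6, 80.6]
orientation: [2.194, 2.239, 0.006]
ft_force: [9.9, -0.1, 1.3]
width: 18.8
grasp_force: 30.0
```

Run:
```python
from plan import *
S=snap('side','s4')
o=ctrl.get_obs();print(o['t'],o['ee_pos'],o['ft_force'],o['width'],o['grasp_force'])
cv2.imwrite('pics/s4c.png',cv2.resize(S['pixels'][120:240,190:310],(480,480),interpolation=2))
```

```text
14.2 [ 627.25313349 -189.57430541   80.56420651] [ 8.76720578 -0.41440597  1.46422827] 19.26028578298634 29.99717116355896
```

View pics/s4c.png

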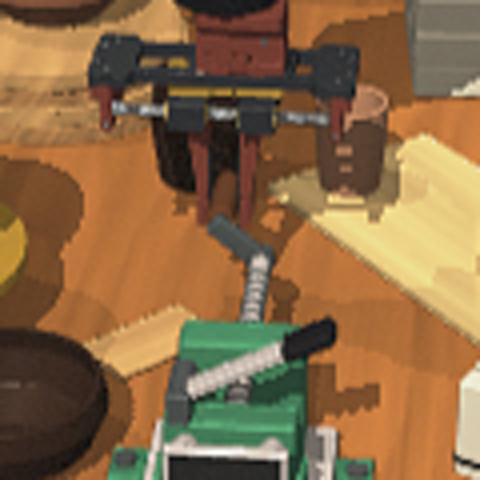

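The fingers still hold the handle at (225,190) after a brief slackening. The crank arm now points up and to the left, so winding back works.

apply_moves(targets=[[-1,[-0.017,-0.14,-0.134],[0,0,0]],[-1,[-0.017,-0.17,-0.092],[0,0,0]],[-1,[-0.017,-0.19,-0.043],[0,0,0]],[-1,[-0.017,-0.195,0.009],[0,0,0]],[-1,[0,0,0],[0,0,0]]])

```text
t: 14.82
ee_pos: [589.3, -194.0, 92.6]
orientation: [2.198, 2.243, -0.0]
ft_force: [1.6, -3.6, 3.9]
width: 19.3
grasp_force: 30.0
```

apply_moves(targets=[[-1,[-0.017,-0.185,0.06],[0,0,0]],[-1,[-0.017,-0.165,0.107],[0,0,0]],[-1,[-0.017,-0.134,0.146],[0,0,0]],[-1,[-0.017,-0.092,0.176],[0,0,0]],[-1,[0,0,0],[0,0,0]]])

```text
t: 15.45
ee_pos: [562.0, -197.9, 67.3]
orientation: [2.197, 2.241, 0.002]
ft_force: [9.0, -5.1, -5.5]
width: 19.4
grasp_force: 30.0
```

apply_moves(targets=[[-1,[-0.017,-0.043,0.194],[0,0,0]],[-1,[-0.017,0.009,0.198],[0,0,0]],[-1,[-0.017,0.06,0.189],[0,0,0]],[-1,[-0.017,0.107,0.167],[0,0,0]],[-1,[0,0,0],[0,0,0]]])

```text
t: 16.08
ee_pos: [570.1, -201.0, 30.8]
orientation: [2.196, 2.24, 0.004]
ft_force: [9.0, -0.3, 1.0]
width: 19.0
grasp_force: 30.0
```

apply_moves(targets=[[-1,[-0.017,0.146,0.134],[0,0,0]],[-1,[-0.017,0.176,0.092],[0,0,0]],[-1,[-0.017,0.194,0.043],[0,0,0]],[-1,[-0.017,0.198,-0.009],[0,0,0]],[-1,[0,0,0],[0,0,0]]])

```text
t: 16.7
ee_pos: [602.9, -203.2, 17.8]
orientation: [-2.198, -2.244, 0.001]
ft_force: [-0.7, -2.1, 9.7]
width: 19.3
grasp_force: 30.0
```

apply_moves(targets=[[-1,[-0.017,0.189,-0.06],[0,0,0]],[-1,[-0.017,0.167,-0.107],[0,0,0]],[-1,[-0.017,0.134,-0.146],[0,0,0]],[-1,[-0.017,0.092,-0.176],[0,0,0]],[-1,[0,0,0],[0,0,0]]])

```text
t: 17.32
ee_pos: [634.1, -205.9, 42.1]
orientation: [2.197, 2.242, 0.003]
ft_force: [5.9, -0.0, -2.0]
width: 19.8
grasp_force: 30.0
```

apply_moves(targets=[[-1,[-0.017,0.043,-0.194],[0,0,0]],[-1,[-0.017,-0.009,-0.198],[0,0,0]],[-1,[-0.017,-0.06,-0.189],[0,0,0]],[-1,[-0.017,-0.107,-0.167],[0,0,0]],[-1,[-0.017,-0.146,-0.134],[0,0,0]],[-1,[-0.017,-0.176,-0.092],[0,0,0]],[-1,[-0.017,-0.194,-0.043],[0,0,0]],[-1,[-0.017,-0.198,0.009],[0,0,0]]])

```text
t: 18.32
ee_pos: [591.7, -213.8, 93.4]
orientation: [2.196, 2.241, 0.004]
ft_force: [4.5, -2.3, -1.6]
width: 19.5
grasp_force: 30.0
```

apply_moves(targets=[[-1,[-0.017,-0.189,0.06],[0,0,0]],[-1,[-0.017,-0.167,0.107],[0,0,0]],[-1,[-0.017,-0.134,0.146],[0,0,0]],[-1,[-0.017,-0.092,0.176],[0,0,0]],[-1,[-0.017,-0.043,0.194],[0,0,0]],[-1,[-0.017,0.009,0.198],[0,0,0]],[-1,[-0.017,0.06,0.189],[0,0,0]],[-1,[-0.017,0.107,0.167],[0,0,0]]])

```text
t: 19.32
ee_pos: [569.8, -220.9, 31.4]
orientation: [2.197, 2.241, 0.004]
ft_force: [5.2, 1.0, 10.2]
width: 19.3
grasp_force: 30.0
```

apply_moves(targets=[[-1,[-0.017,0.146,0.134],[0,0,0]],[-1,[-0.017,0.176,0.092],[0,0,0]],[-1,[-0.017,0.194,0.043],[0,0,0]],[-1,[-0.017,0.198,-0.009],[0,0,0]],[-1,[-0.017,0.189,-0.06],[0,0,0]],[-1,[-0.017,0.167,-0.107],[0,0,0]],[-1,[-0.017,0.134,-0.146],[0,0,0]],[-1,[-0.017,0.092,-0.176],[0,0,0]]])

```text
t: 20.32
ee_pos: [634.2, -225.8, 41.4]
orientation: [2.198, 2.242, 0.003]
ft_force: [5.6, 0.2, -8.4]
width: 19.4
grasp_force: 30.0
```

apply_moves(targets=[[-1,[0,0,0],[0,0,0]]])

```text
t: 20.45
ee_pos: [634.9, -226.0, 42.8]
orientation: [2.197, 2.241, 0.004]
ft_force: [6.3, 2.3, -1.3]
width: 19.8
grasp_force: 30.0
```

apply_moves(targets=[[1,[0,0,0],[0,0,0]],[1,[0,0,0],[0,0,0]],[1,[0,0,0],[0,0,0]],[1,[0,0,-0.8],[0,0,0]],[1,[0,0,-0.9],[0,0,0]],[1,[0,0,-0.9],[0,0,0]],[1,[0,0,-0.8],[0,0,0]],[1,[0.4,-0.06,0],[0,0,0]]])

```text
t: 21.45
ee_pos: [631.0, -207.6, 215.5]
orientation: [2.196, 2.237, 0.005]
ft_force: [0.0, 0.2, -0.6]
width: 87.8
grasp_force: 0.0
```

apply_moves(targets=[[1,[0.9,-0.13,0],[0,0,0]],[1,[0.9,-0.13,0],[0,0,0]],[1,[0.9,-0.13,0],[0,0,0]],[1,[0.9,-0.13,0],[0,0,0]],[1,[0.9,-0.13,0],[0,0,0]],[1,[0.9,-0.13,0],[0,0,0]],[1,[0.9,-0.13,0],[0,0,0]],[1,[0.9,-0.13,0],[0,0,0]]])

```text
t: 22.45
ee_pos: [568.0, 154.2, 210.2]
orientation: [-2.198, -2.243, 0.003]
ft_force: [1.0, -0.2, -0.2]
width: 87.9
grasp_force: 0.0
```

apply_moves(targets=[[1,[0.9,-0.13,0],[0,0,0]],[1,[0.9,-0.13,0],[0,0,0]],[1,[0.9,-0.13,0],[0,0,0]],[1,[0.9,-0.13,0],[0,0,0]],[1,[0.9,-0.13,0],[0,0,0]],[1,[0.6,-0.1,0],[0,0,0]],[1,[0,0,0],[0,0,0]]])

```text
t: 23.32
ee_pos: [525.3, 408.4, 209.9]
orientation: [-2.195, -2.247, 0.004]
ft_force: [0.4, -0.6, -0.3]
width: 87.9
grasp_force: 0.0
```

```bash
cat > m3.py <<'E'
from plan import *
import sys
T=snap('top','t'+sys.argv[1]);S=snap('side','s'+sys.argv[1])
o=ctrl.get_obs();print(o['t'],o['ee_pos'],o['orientation'])
k=4
a=cv2.resize(T['pixels'][165:235,155:355],None,fx=k,fy=k,interpolation=cv2.INTER_CUBIC)
b=cv2.resize(S['pixels'][160:320,190:290],None,fx=k-.3,fy=k-.3,interpolation=cv2.INTER_CUBIC)
cv2.imwrite('pics/tz%s.png'%sys.argv[1],a);cv2.imwrite('pics/sz%s.png'%sys.argv[1],b)
for l in ('beaker','mould1'):
  for n,d in(('top',T),('side',S)): print(l,n,[(round(r['score'],2),onz(d,r['xy'],9 if l=='beaker' else 0).round(0)[:2].tolist()) for r in ctrl.pinpoint(l,n)[:5]])
E
python3 m3.py 5
```

```text
23.425 [526.09516985 406.19614742 210.26372634] [-2.19780137 -2.24470463  0.00399934]
beaker top [(0.66, [415.0, -211.0])]
beaker side [(0.88, [413.0, -220.0])]
mould1 top [(0.81, [522.0, 418.0]), (0.62, [428.0, -25.0]), (0.59, [419.0, 240.0])]
mould1 side [(0.88, [422.0, -27.0]), (0.67, [420.0, 246.0]), (0.61, [529.0, 424.0]), (0.59, [425.0, 129.0])]
```

View pics/tz5.png

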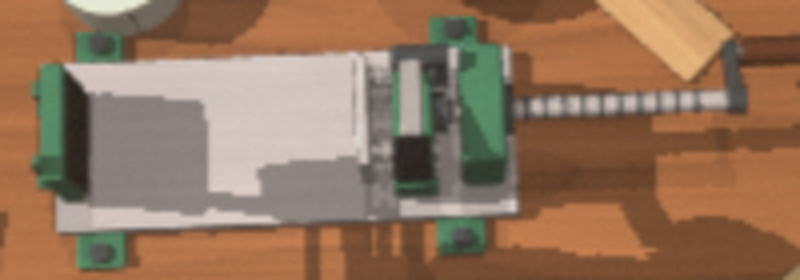

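The carriage is now well back (plate edge at column ~357), the bed is clear, and all four moulds and the beaker stand where expected. Next I refine the clamp pose with these corners and the crank circle.

```bash
cat > m4.py <<'E'
from h import *
from scipy.optimize import least_squares
np.set_printoptions(precision=2,suppress=True)
# screw axis from grip points (lateral corrected for yaw .024 to y=-205)
P=np.array([(627.2,-189.6,80.6),(589.3,-194,92.6),(562,-197.9,67.3),(570.1,-201,30.8),(602.9,-203.2,17.8),(634.1,-205.9,42.1),(591.7,-213.8,93.4),(569.8,-220.9,31.4),(634.9,-226,42.8)])
X=P[:,0]+.024*(P[:,1]+205);Z=P[:,2]
f=least_squares(lambda q:np.hypot(X-q[0],Z-q[1])-38,[596,56]);print('axis x at y-205, zoff',f.x,f.fun)
f=least_squares(lambda q:np.hypot(X-q[0],Z-q[1])-q[2],[596,56,38]);print(f.x,f.fun)
T=ctrl.get_image('top');S=ctrl.get_image('side')
t0=lambda x,y:np.array([x/3.8+150-.37,y/3.8+160-.37]); s=lambda x,y:np.array([x/3.7+190-.36,y/3.7+165-.36]); t=lambda x,y:np.array([x/4+155-.375,y/4+165-.375])
F=[(T,t0(73,237),(-60,195,15)),(T,t0(511,219),(-60,-125,15)),(T,t0(503,63),(60,-125,15)),(T,t0(496,61),(40,-117,100)),(T,t0(456,64),(40,-87,100)),(T,t0(82,80),(40,170,95)),
(T,t(57,229),(-60,195,15)),(T,t(518,212),(-60,-125,15)),(T,t(511,45),(60,-125,15)),(T,t(503,44),(40,-117,100)),(T,t(460,47),(40,-87,100)),(T,t(64,66),(40,170,95)),
(S,s(78,541),(60,195,15)),(S,s(284,551),(-60,195,15)),(S,s(312,231),(-60,-125,15)),(S,s(168,130),(40,-117,100)),(S,s(285,138),(-40,-117,100))]
def w(q,p): c,n=np.cos(q[2]),np.sin(q[2]); return np.array([q[0]+c*p[0]-n*p[1],q[1]+n*p[0]+c*p[1],p[2]])
for FF in (F,F[:12],F[12:]):
    r=least_squares(lambda q:np.concatenate([proj(d,w(q,p))-u for d,u,p in FF]),[590,88,.02],loss='soft_l1');print(r.x,round(r.x[2],4),'axis x at -205',r.x[0]+np.tan(r.x[2])*(205+r.x[1]))
q=r.x
for y,z in((75,-1),):
    pass
for h in [(t(357,56),(37,93)),(t(361,166),(-37,93))]:
    p=onz(T,h[0],93); print('plate top edge world',p)
M=ctrl.masks_of('mould1','top');MS=ctrl.masks_of('mould1','side')
for p in [(526,420),(421.5,245.5),(424.5,126.3),(421.5,-22.5)]:
    for L,d in((M,T),(MS,S)):
        u=proj(d,(*p,36));c=[r for r in L if np.hypot((r['bbox'][0]+r['bbox'][2])/2-u[0],(r['bbox'][1]+r['bbox'][3])/2-u[1])<8]
        if c: print(p,'top' if d is T else 'side',*fit(box(60,42,0,72),[(d,c[0]['region'].astype(np.float32))],(*p,-.2)))
E
python3 m4.py
```

```text
axis x at y-205, zoff [598.63  55.82] [ 0.1  -0.12  0.22 -0.13  0.27  0.02  0.25  0.07  0.07]
[598.63  55.82  38.08] [ 0.02 -0.21  0.14 -0.21  0.19 -0.07  0.17 -0.01 -0.02]
[589.57  88.42   0.03] 0.0261 axis x at -205 597.229695761517
[589.25  88.08   0.02] 0.0225 axis x at -205 595.8314614532591
[590.21  89.93   0.03] 0.0317 axis x at -205 599.5721976873641
plate top edge world [626.56  68.22  93.  ]
plate top edge world [552.48  66.14  93.  ]
(526, 420) top [526.03 420.31  -0.22] 0.09430170059204102
(526, 420) side [526.94 417.95  -0.13] 0.052062273025512695
(421.5, 245.5) top [422.74 247.    -0.07] 0.06805086135864258
(421.5, 245.5) side [421.85 244.23  -0.09] 0.061100006103515625
(424.5, 126.3) top [422.76 127.85  -0.07] 0.11159145832061768
(424.5, 126.3) side [424.63 122.76  -0.07] 0.18289047479629517
(421.5, -22.5) top [421.28 -20.8   -0.44] 0.06298983097076416
(421.5, -22.5) side [416.41 -26.47  -0.01] 0.3765605688095093
```

Run:
```python
from plan import *
o=ctrl.get_obs();print(o['ee_pos'],o['orientation'])
plan([(526.3,419.5,150,-.21,1),(526.3,419.5,24,-.21,1)])
print('carry');plan([(526.3,419.5,150,-.21,-1),(585.8,233,150,.029,-1),(585.8,233,45,.029,-1)],start=(526.3,419.5,24,-.21))
```

```text
[527.46237665 406.27054285 211.68671459] [2.19984513e+00 2.24278448e+00 2.30302826e-04]
[[1,[0.132,-0.009,0.617],[0.0,0.0,0.073]],[1,[0.131,-0.024,0.617],[0.0,0.0,0.073]],[1,[0.0,0.0,0.84],[0.0,0.0,0.0]],[1,[0.0,0.0,0.84],[0.0,0.0,0.0]],[1,[0.0,-0.001,0.84],[0.0,0.0,0.0]]]
carry
[[-1,[0.0,0.0,-0.84],[0.0,0.0,0.0]],[-1,[0.0,0.0,-0.84],[0.0,0.0,0.0]],[-1,[0.0,0.0,-0.84],[0.0,0.0,0.0]],[-1,[-0.68,0.388,0.0],[0.0,0.0,-0.03]],[-1,[-0.698,0.356,0.0],[0.0,0.0,-0.031]],[-1,[-0.714,0.322,0.0],[0.0,0.0,-0.03]],[-1,[-0.728,0.287,0.0],[0.0,0.0,-0.031]],[-1,[-0.741,0.252,0.0],[0.0,0.0,-0.03]]]
[[-1,[0.0,0.0,0.7],[0.0,0.0,0.0]],[-1,[0.0,0.0,0.7],[0.0,0.0,0.0]],[-1,[0.0,0.0,0.7],[0.0,0.0,0.0]]]
```

apply_moves(targets=[[1,[0.132,-0.01,0.62],[0,0,0.073]],[1,[0.132,-0.024,0.62],[0,0,0.073]],[1,[0,0,0.84],[0,0,0]],[1,[0,0,0.84],[0,0,0]],[1,[0,0,0.84],[0,0,0]],[-1,[0,0,0],[0,0,0]],[-1,[0,0,0],[0,0,0]],[-1,[0,0,0],[0,0,0]]])

```text
t: 24.82
ee_pos: [527.3, 421.1, 25.9]
orientation: [2.441, 1.977, 0.006]
ft_force: [0.8, -0.4, 0.5]
width: 61.5
grasp_force: 0.0
```

apply_moves(targets=[[-1,[0,0,0],[0,0,0]],[-1,[0,0,0],[0,0,0]],[-1,[0,0,0],[0,0,0]]])

```text
t: 25.2
ee_pos: [527.3, 421.0, 25.9]
orientation: [2.441, 1.977, 0.006]
ft_force: [-0.3, -0.8, 7.8]
width: 60.4
grasp_force: 29.8
```

apply_moves(targets=[[-1,[0,0,-0.6],[0,0,0]],[-1,[0,0,-0.84],[0,0,0]],[-1,[0,0,-0.84],[0,0,0]],[-1,[-0.3,0.17,-0.2],[0,0,0]],[-1,[-0.6,0.35,0],[0,0,-0.03]],[-1,[-0.7,0.36,0],[0,0,-0.03]],[-1,[-0.7,0.32,0],[0,0,-0.03]],[-1,[-0.7,0.28,0],[0,0,-0.03]]])

```text
t: 26.2
ee_pos: [577.0, 258.0, 146.0]
orientation: [-2.242, -2.199, 0.004]
ft_force: [0.7, 0.5, -2.0]
width: 60.0
grasp_force: 29.8
```

apply_moves(targets=[[-1,[-0.4,0.14,0],[0,0,-0.03]],[-1,[0,0,0],[0,0,0]],[-1,[0,0,0],[0,0,0]]])

```text
t: 26.58
ee_pos: [583.6, 240.3, 146.7]
orientation: [-2.193, -2.249, 0.002]
ft_force: [-0.2, 0.7, -2.7]
width: 59.8
grasp_force: 29.8
```

Run:
```python
from plan import *
o=ctrl.get_obs();print(o['t'],o['ee_pos'],o['orientation'],o['ft_force'],o['width'],o['grasp_force'])
plan([(585.8,233,120,.029,-1),(585.8,233,44,.029,-1,30)])
```

```text
26.575 [583.6090966  240.30179299 146.70126668] [-2.19262499e+00 -2.24884562e+00  1.86412929e-03] [-0.17393828  0.72813503 -2.70838876] 59.7990189762896 29.836589097976685
[[-1,[-0.147,0.041,0.534],[-0.001,0.0,-0.002]],[-1,[0.0,0.0,0.507],[0.0,0.0,0.0]],[-1,[0.0,0.0,0.506],[0.0,0.0,0.0]],[-1,[0.001,0.0,0.507],[0.0,0.0,0.0]]]
```

apply_moves(targets=[[-1,[-0.147,0.041,0.53],[0,0,-0.002]],[-1,[0,0,0.5],[0,0,0]],[-1,[0,0,0.5],[0,0,0]],[-1,[0,0,0.4],[0,0,0]],[-1,[0,0,0.1],[0,0,0]],[-1,[0,0,0.04],[0,0,0]],[-1,[0,0,0.02],[0,0,0]]])

```text
t: 27.45
ee_pos: [587.1, 233.6, 43.8]
orientation: [2.188, 2.254, 0.002]
ft_force: [-0.1, -0.2, -2.1]
width: 60.3
grasp_force: 29.8
```

apply_moves(targets=[[-1,[0,0,0.02],[0,0,0]],[-1,[0,0,0.01],[0,0,0]]])

```text
t: 27.7
ee_pos: [586.8, 233.4, 42.0]
orientation: [2.188, 2.254, 0.001]
ft_force: [0.6, 0.7, -1.4]
width: 60.5
grasp_force: 29.8
```

apply_moves(targets=[[-1,[0,0,0.02],[0,0,0]],[-1,[0,0,0.01],[0,0,0]],[-1,[0,0,0],[0,0,0]]])

```text
t: 28.08
ee_pos: [586.7, 233.3, 40.9]
orientation: [2.188, 2.254, 0.001]
ft_force: [-1.8, -1.3, 4.8]
width: 60.1
grasp_force: 29.8
```

Run:
```python
from plan import *
plan([(586.7,233.3,155,.0297,1),(422.2,245.8,140,-.1,1),(422.2,245.8,25.5,-.1,1)],start=(586.7,233.3,41,.0297))
print('carry');plan([(422.2,245.8,150,-.1,-1),(587.1,188,150,.029,-1),(587.1,188,42,.029,-1)],start=(422.2,245.8,25.5,-.1))
```

```text
[[1,[0.0,0.0,-0.76],[0.0,0.0,0.0]],[1,[0.0,0.0,-0.76],[0.0,0.0,0.0]],[1,[0.0,0.0,-0.76],[0.0,0.0,0.0]],[1,[0.087,-0.82,0.075],[0.0,0.0,0.021]],[1,[0.06,-0.823,0.075],[0.0,0.0,0.02]],[1,[0.034,-0.824,0.075],[0.0,0.0,0.021]],[1,[0.006,-0.825,0.075],[0.0,0.0,0.021]],[1,[0.0,0.0,0.763],[0.0,0.0,0.0]]]
[[1,[0.0,0.0,0.764],[0.0,0.0,0.0]],[1,[0.0,0.0,0.763],[0.0,0.0,0.0]]]
carry
[[-1,[0.0,0.0,-0.83],[0.0,0.0,0.0]],[-1,[0.0,0.0,-0.83],[0.0,0.0,0.0]],[-1,[0.0,0.0,-0.83],[0.0,0.0,0.0]],[-1,[-0.205,0.849,0.0],[0.0,0.0,-0.021]],[-1,[-0.233,0.842,0.0],[0.0,0.0,-0.02]],[-1,[-0.26,0.834,0.0],[0.0,0.0,-0.021]],[-1,[-0.287,0.826,0.0],[0.0,0.0,-0.02]],[-1,[0.0,0.0,0.72],[0.0,0.0,0.0]]]
[[-1,[0.0,0.0,0.72],[0.0,0.0,0.0]],[-1,[0.0,0.0,0.72],[0.0,0.0,0.0]]]
```

apply_moves(targets=[[0,[0,0,0],[0,0,0]],[1,[0,0,0],[0,0,0]],[1,[0,0,0],[0,0,0]],[1,[0,0,-0.5],[0,0,0]],[1,[0,0,-0.88],[0,0,0]],[1,[0,0,-0.9],[0,0,0]],[1,[0.087,-0.82,0.075],[0,0,0.021]],[1,[0.06,-0.82,0.075],[0,0,0.021]]])

```text
t: 29.08
ee_pos: [504.0, 239.7, 147.2]
orientation: [2.263, 2.178, 0.003]
ft_force: [0.2, 0.6, -0.5]
width: 87.7
grasp_force: 0.0
```

apply_moves(targets=[[1,[0.034,-0.825,0.075],[0,0,0.021]],[1,[0.006,-0.825,0.075],[0,0,0.021]],[1,[0,0,0],[0,0,0]],[1,[0,0,0],[0,0,0]]])

```text
t: 29.58
ee_pos: [423.3, 246.5, 139.5]
orientation: [2.331, 2.105, 0.003]
ft_force: [-0.2, -0.2, 0.2]
width: 87.8
grasp_force: 0.0
```

Run:
```python
from plan import *
o=ctrl.get_obs();print(o['t'],o['ee_pos'],o['orientation'],o['width'])
plan([(422.2,245.8,25.5,-.1,1)])
S=ctrl.get_image('side')
print([(r['score'],onz(S,r['xy'],0)) for r in ctrl.pinpoint('mould1','side')])
m=near(S,'mould1','side',(586,233,51),10)
if m: P=box(60,42,15,87);print(fit(P,[(S,m[1])],(586,233,.03)))
```

```text
29.575 [423.25160706 246.46264037 139.4860425 ] [2.33107624 2.10533744 0.00272669] 87.8240888199957
[[1,[-0.006,-0.008,0.76],[0.0,0.0,0.0]],[1,[-0.006,-0.007,0.76],[0.001,0.0,-0.001]],[1,[-0.005,-0.007,0.76],[0.0,-0.001,0.0]]]
[(0.85, array([ 4.20802848e+02,  1.29477287e+02, -1.13686838e-13])), (0.76, array([415.24686896, 239.42246903,   0.        ])), (0.66, array([417.1949881 , -35.49852161,   0.        ]))]
```

apply_moves(targets=[[1,[0,-0.01,0.76],[0,0,0]],[1,[0,-0.01,0.76],[0,0,0]],[1,[0,0,0.74],[0,0,0]],[-1,[0,0,0],[0,0,0]],[-1,[0,0,0],[0,0,0]],[-1,[0,0,0],[0,0,0]],[-1,[0,0,0],[0,0,0]],[-1,[0,0,0],[0,0,0]]])

```text
t: 30.72
ee_pos: [422.3, 246.6, 27.5]
orientation: [2.331, 2.105, 0.005]
ft_force: [1.4, -1.5, 6.7]
width: 59.3
grasp_force: 30.0
```

apply_moves(targets=[[-1,[0,0,0],[0,0,0]],[-1,[0,0,0],[0,0,0]]])

```text
t: 30.98
ee_pos: [422.3, 246.7, 27.5]
orientation: [2.331, 2.105, 0.005]
ft_force: [0.4, -0.4, 7.2]
width: 60.1
grasp_force: 30.0
```

apply_moves(targets=[[-1,[0,0,-0.6],[0,0,0]],[-1,[0,0,-0.84],[0,0,0]],[-1,[0,0,-0.9],[0,0,0]],[-1,[0,0,-0.2],[0,0,0]],[-1,[-0.1,0.4,0],[0,0,0]],[-1,[-0.2,0.8,0],[0,0,-0.03]],[-1,[-0.24,0.84,0],[0,0,-0.03]],[-1,[-0.26,0.83,0],[0,0,-0.022]]])

```text
t: 31.98
ee_pos: [563.1, 195.8, 150.8]
orientation: [-2.19, -2.251, 0.004]
ft_force: [-0.4, 0.4, -2.6]
width: 60.0
grasp_force: 30.0
```

apply_moves(targets=[[-1,[-0.18,0.45,0],[0,0,0]],[-1,[0,0,0],[0,0,0]],[-1,[0,0,0],[0,0,0]],[-1,[0,0,0],[0,0,0]]])

```text
t: 32.48
ee_pos: [583.5, 189.1, 152.4]
orientation: [-2.19, -2.251, 0.002]
ft_force: [0.1, 0.1, -1.0]
width: 60.0
grasp_force: 30.0
```

Run:
```python
from plan import *
o=ctrl.get_obs();print(o['t'],o['ee_pos'],o['orientation'],o['ft_force'],o['width'],o['grasp_force'])
plan([(587.1,188,120,.029,-1),(587.1,188,42,.029,-1,30)])
```

```text
32.475 [583.5339671  189.11603109 152.36395528] [-2.19046813e+00 -2.25082461e+00  2.14381511e-03] [ 0.06344589  0.08219496 -0.97119806] 60.04981560907967 29.985694885253906
[[-1,[-0.024,0.072,0.647],[-0.001,0.0,-0.001]],[-1,[0.0,0.0,0.52],[0.0,0.0,0.0]],[-1,[0.0,0.0,0.52],[0.0,0.0,0.0]],[-1,[0.001,0.0,0.52],[0.0,0.0,0.0]]]
```

apply_moves(targets=[[-1,[-0.024,0.09,0.65],[0,0,-0.001]],[-1,[0,0,0.6],[0,0,0]],[-1,[0,0,0.55],[0,0,0]],[-1,[0,0,0.3],[0,0,0]],[-1,[0,0,0.06],[0,0,0]],[-1,[0,0,0],[0,0,0]]])

```text
t: 33.22
ee_pos: [589.6, 188.2, 45.7]
orientation: [2.189, 2.252, 0.001]
ft_force: [0.8, -0.3, -2.5]
width: 59.6
grasp_force: 30.0
```

apply_moves(targets=[[-1,[0,0,0.02],[0,0,0]],[-1,[0,0,0],[0,0,0]]])

```text
t: 33.48
ee_pos: [589.6, 188.0, 44.8]
orientation: [2.19, 2.252, 0.002]
ft_force: [0.2, -0.1, -1.6]
width: 59.9
grasp_force: 30.0
```

apply_moves(targets=[[-1,[0,-0.032,0.02],[0,0,0]],[-1,[0,0,0.02],[0,0,0]],[-1,[0,0,0.01],[0,0,0]],[-1,[0,0,0],[0,0,0]]])

```text
t: 33.98
ee_pos: [587.4, 187.8, 42.5]
orientation: [-2.19, -2.252, 0.0]
ft_force: [-4.6, -0.3, 7.9]
width: 59.9
grasp_force: 30.0
```

Run:
```python
from plan import *
print(ctrl.get_obs()['ee_pos'],ctrl.get_obs()['ft_force'])
plan([(588,188,155,.029,1),(424,126.5,140,-.08,1),(424,126.5,25.5,-.08,1)],start=(588,188,42.5,.029))
print('carry');plan([(424,126.5,150,-.08,-1),(589.3,143,150,.029,-1),(589.3,143,42,.029,-1)],start=(424,126.5,25.5,-.08))
```

```text
[587.43290906 187.8420394   42.48547937] [-4.62957364 -0.28679595  7.8624146 ]
[[1,[0.0,0.0,-0.75],[0.0,0.0,0.0]],[1,[0.0,0.0,-0.75],[0.0,0.0,0.0]],[1,[0.0,0.0,-0.75],[0.0,0.0,0.0]],[1,[-0.284,-0.829,0.075],[0.0,0.0,0.017]],[1,[-0.305,-0.82,0.075],[0.0,0.0,0.018]],[1,[-0.329,-0.812,0.075],[0.0,0.0,0.017]],[1,[-0.35,-0.803,0.075],[0.0,0.0,0.017]],[1,[0.0,0.0,0.763],[0.0,0.0,0.0]]]
[[1,[0.0,0.0,0.764],[0.0,0.0,0.0]],[1,[0.0,0.0,0.763],[0.0,0.0,0.0]]]
carry
[[-1,[0.0,0.0,-0.83],[0.0,0.0,0.0]],[-1,[0.0,0.0,-0.83],[0.0,0.0,0.0]],[-1,[0.0,0.0,-0.83],[0.0,0.0,0.0]],[-1,[0.148,0.817,0.0],[0.0,0.0,-0.017]],[-1,[0.127,0.821,0.0],[0.0,0.0,-0.018]],[-1,[0.103,0.824,0.0],[0.0,0.0,-0.017]],[-1,[0.081,0.827,0.0],[0.0,0.0,-0.017]],[-1,[0.0,0.0,0.72],[0.0,0.0,0.0]]]
[[-1,[0.0,0.0,0.72],[0.0,0.0,0.0]],[-1,[0.0,0.0,0.72],[0.0,0.0,0.0]]]
```

apply_moves(targets=[[0,[0,0,0],[0,0,0]],[1,[0,0,0],[0,0,0]],[1,[0,0,0],[0,0,0]],[1,[0,0,-0.5],[0,0,0]],[1,[0,0,-0.85],[0,0,0]],[1,[0,0,-0.9],[0,0,0]],[1,[-0.284,-0.82,0.075],[0,0,0.017]],[1,[-0.305,-0.82,0.075],[0,0,0.018]]])

```text
t: 34.98
ee_pos: [505.6, 157.0, 147.0]
orientation: [2.251, 2.19, 0.002]
ft_force: [0.6, -0.5, 0.2]
width: 88.1
grasp_force: 0.0
```

apply_moves(targets=[[1,[-0.33,-0.81,0.075],[0,0,0.017]],[1,[-0.35,-0.8,0.075],[0,0,0.017]],[1,[0,0,0],[0,0,0]],[1,[0,0,0],[0,0,0]]])

```text
t: 35.48
ee_pos: [425.5, 126.8, 139.5]
orientation: [2.308, 2.13, 0.003]
ft_force: [0.6, -0.3, 0.3]
width: 87.7
grasp_force: 0.0
```

apply_moves(targets=[[1,[0,0,0.76],[0,0,0]],[1,[0,0,0.76],[0,0,0]],[1,[0,0,0.74],[0,0,0]],[-1,[0,0,0],[0,0,0]],[-1,[0,0,0],[0,0,0]],[-1,[0,0,0],[0,0,0]],[-1,[0,0,0],[0,0,0]],[-1,[0,0,0],[0,0,0]]])

```text
t: 36.48
ee_pos: [425.6, 126.9, 27.4]
orientation: [2.308, 2.129, 0.004]
ft_force: [0.7, 0.1, 7.0]
width: 59.8
grasp_force: 30.0
```

apply_moves(targets=[[-1,[0,0,0],[0,0,0]],[-1,[0,0,0],[0,0,0]]])

```text
t: 36.72
ee_pos: [425.6, 126.9, 27.4]
orientation: [2.308, 2.129, 0.004]
ft_force: [-0.1, 0.2, 7.3]
width: 59.6
grasp_force: 30.0
```

apply_moves(targets=[[-1,[0,0,-0.6],[0,0,0]],[-1,[0,0,-0.84],[0,0,0]],[-1,[0,0,-0.9],[0,0,0]],[-1,[0,0,-0.2],[0,0,0]],[-1,[0.08,0.4,0],[0,0,0]],[-1,[0.14,0.8,0],[0,0,-0.023]],[-1,[0.11,0.82,0],[0,0,-0.023]],[-1,[0.08,0.82,0],[0,0,-0.023]]])

```text
t: 37.72
ee_pos: [567.6, 139.9, 151.9]
orientation: [-2.188, -2.253, 0.002]
ft_force: [0.8, -0.4, -1.4]
width: 59.8
grasp_force: 30.0
```

apply_moves(targets=[[-1,[0.03,0.43,0],[0,0,0]],[-1,[0,0,0],[0,0,0]],[-1,[0,0,0],[0,0,0]],[-1,[0,0,0],[0,0,0]]])

```text
t: 38.22
ee_pos: [587.3, 142.0, 152.7]
orientation: [-2.189, -2.252, 0.002]
ft_force: [0.1, 0.2, -1.2]
width: 60.0
grasp_force: 30.0
```

Run:
```python
from plan import *
o=ctrl.get_obs();print(o['t'],o['ee_pos'],o['orientation'],o['ft_force'],o['width'],o['grasp_force'])
plan([(588.7,143,120,.029,-1),(588.7,143,43,.029,-1,30)])
```

```text
38.225 [587.28850181 141.96373297 152.70410802] [-2.18933902e+00 -2.25205991e+00  1.68262783e-03] [ 0.14786759  0.20279166 -1.17157951] 59.99910216884371 29.986314475536346
[[-1,[0.02,0.03,0.654],[-0.001,0.0,0.0]],[-1,[0.0,0.0,0.513],[0.0,0.0,0.0]],[-1,[0.0,-0.001,0.514],[0.0,0.0,0.0]],[-1,[0.0,0.0,0.513],[0.0,0.0,0.0]]]
```

apply_moves(targets=[[-1,[0.02,0,0.65],[0,0,0]],[-1,[0,0,0.6],[0,0,0]],[-1,[0,0,0.55],[0,0,0]],[-1,[0,0,0.3],[0,0,0]],[-1,[0,0,0.08],[0,0,0]],[-1,[0,0,0],[0,0,0]]])

```text
t: 38.98
ee_pos: [588.9, 143.2, 44.6]
orientation: [2.19, 2.252, 0.001]
ft_force: [0.3, 0.0, -0.8]
width: 59.9
grasp_force: 30.0
```

apply_moves(targets=[[-1,[0,0,0.03],[0,0,0]],[-1,[0,0,0.02],[0,0,0]],[-1,[0,0,0],[0,0,0]]])

```text
t: 39.35
ee_pos: [589.1, 143.2, 42.4]
orientation: [2.19, 2.252, 0.002]
ft_force: [-1.3, -1.3, 4.4]
width: 59.4
grasp_force: 30.0
```

Run:
```python
from plan import *
plan([(589.1,143.2,205,.028,1),(421.5,-21.8,150,-.425,1),(421.5,-21.8,26,-.425,1)],start=(589.1,143.2,42.4,.028))
print('carry');plan([(421.5,-21.8,205,-.425,-1),(588.5,98,205,.029,-1),(588.5,98,43,.029,-1)],start=(421.5,-21.8,27.5,-.425))
```

```text
[[1,[0.0,0.0,-0.813],[0.0,0.0,0.0]],[1,[0.0,0.0,-0.813],[0.0,0.0,0.0]],[1,[0.0,0.0,-0.813],[0.0,0.0,0.0]],[1,[0.0,0.0,-0.813],[0.0,0.0,0.0]],[1,[-0.534,-0.574,0.183],[0.0,0.0,0.048]],[1,[-0.576,-0.532,0.184],[0.0,0.0,0.048]],[1,[-0.614,-0.487,0.183],[0.0,0.0,0.048]],[1,[-0.649,-0.439,0.183],[0.0,0.0,0.048]]]
[[1,[-0.681,-0.39,0.184],[0.0,0.0,0.048]],[1,[-0.708,-0.336,0.183],[0.0,0.0,0.048]],[1,[0.0,0.0,0.827],[0.0,0.0,0.0]],[1,[0.0,0.0,0.826],[0.0,0.0,0.0]],[1,[0.0,0.0,0.827],[0.0,0.0,0.0]]]
carry
[[-1,[0.0,0.0,-0.888],[0.0,0.0,0.0]],[-1,[0.0,0.0,-0.887],[0.0,0.0,0.0]],[-1,[0.0,0.0,-0.888],[0.0,0.0,0.0]],[-1,[0.0,0.0,-0.887],[0.0,0.0,0.0]],[-1,[0.712,0.411,0.0],[0.0,0.0,-0.058]],[-1,[0.672,0.474,0.0],[0.0,0.0,-0.058]],[-1,[0.625,0.533,0.0],[0.0,0.0,-0.057]],[-1,[0.576,0.587,0.0],[0.0,0.0,-0.058]]]
[[-1,[0.52,0.637,0.0],[0.0,0.0,-0.058]],[-1,[0.0,0.0,0.81],[0.0,0.0,0.0]],[-1,[0.0,0.0,0.81],[0.0,0.0,0.0]],[-1,[0.0,0.0,0.81],[0.0,0.0,0.0]],[-1,[0.0,0.0,0.81],[0.0,0.0,0.0]]]
```

apply_moves(targets=[[0,[0,0,0],[0,0,0]],[1,[0,0,0],[0,0,0]],[1,[0,0,0],[0,0,0]],[1,[0,0,-0.5],[0,0,0]],[1,[0,0,-0.9],[0,0,0]],[1,[0,0,-0.95],[0,0,0]],[1,[0,0,-0.9],[0,0,0]],[1,[0,0,0],[0,0,0]]])

```text
t: 40.35
ee_pos: [590.9, 143.6, 207.9]
orientation: [2.187, 2.25, 0.01]
ft_force: [0.2, 0.2, -1.7]
width: 87.9
grasp_force: 0.0
```

apply_moves(targets=[[1,[-0.534,-0.574,0.18],[0,0,0.048]],[1,[-0.576,-0.532,0.18],[0,0,0.048]],[1,[-0.614,-0.487,0.18],[0,0,0.048]],[1,[-0.65,-0.44,0.18],[0,0,0.048]],[1,[-0.68,-0.39,0.18],[0,0,0.048]],[1,[-0.708,-0.336,0.18],[0,0,0.048]],[1,[0,0,0],[0,0,0]],[1,[0,0,0],[0,0,0]]])

```text
t: 41.35
ee_pos: [421.3, -21.8, 149.7]
orientation: [-2.639, -1.704, -0.0]
ft_force: [-0.0, 0.1, 0.2]
width: 87.2
grasp_force: 0.0
```

Run:
```python
from plan import *
o=ctrl.get_obs();print(o['t'],o['ee_pos'],o['orientation'],o['width'])
plan([(421.5,-21.8,26,-.425,1)])
S=ctrl.get_image('side')
print([(r['score'],onz(S,r['xy'],0)) for r in ctrl.pinpoint('mould1','side')])
```

```text
41.35 [421.34582793 -21.84386773 149.74454524] [-2.63913380e+00 -1.70408796e+00 -5.92396386e-05] 87.22364049306684
[[1,[0.001,0.001,0.825],[0.0,0.0,0.0]],[1,[0.0,0.001,0.825],[0.0,0.0,0.0]],[1,[0.001,0.001,0.825],[0.0,0.0,0.001]]]
[(0.82, array([592.11382043, 128.77937839,   0.        ]))]
```

apply_moves(targets=[[1,[0,0,0.82],[0,0,0]],[1,[0,0,0.82],[0,0,0]],[1,[0,0,0.82],[0,0,0]],[-1,[0,0,0],[0,0,0]],[-1,[0,0,0],[0,0,0]],[-1,[0,0,0],[0,0,0]],[-1,[0,0,0],[0,0,0]],[-1,[0,0,0],[0,0,0]]])

```text
t: 42.45
ee_pos: [422.4, -21.9, 28.5]
orientation: [2.638, 1.703, 0.005]
ft_force: [1.5, 1.5, 8.3]
width: 60.0
grasp_force: 30.0
```

apply_moves(targets=[[-1,[0,0,0],[0,0,0]],[-1,[0,0,0],[0,0,0]]])

```text
t: 42.7
ee_pos: [422.4, -22.0, 28.5]
orientation: [2.638, 1.703, 0.004]
ft_force: [-0.4, 2.0, 8.9]
width: 60.2
grasp_force: 30.0
```

apply_moves(targets=[[-1,[0,0,-0.6],[0,0,0]],[-1,[0,0,-0.88],[0,0,0]],[-1,[0,0,-0.9],[0,0,0]],[-1,[0,0,-0.9],[0,0,0]],[-1,[0.3,0.18,-0.3],[0,0,0]],[-1,[0.71,0.41,0],[0,0,-0.058]],[-1,[0.67,0.47,0],[0,0,-0.058]],[-1,[0.625,0.53,0],[0,0,-0.057]]])

```text
t: 43.7
ee_pos: [535.7, 60.6, 207.0]
orientation: [2.381, 2.049, 0.001]
ft_force: [-0.3, -0.0, -1.8]
width: 59.8
grasp_force: 30.0
```

apply_moves(targets=[[-1,[0.576,0.587,0],[0,0,-0.058]],[-1,[0.22,0.43,0],[0,0,-0.058]],[-1,[0,0,0],[0,0,0]],[-1,[0,0,0],[0,0,0]],[-1,[0,0,0],[0,0,0]]])

```text
t: 44.32
ee_pos: [589.5, 93.0, 206.2]
orientation: [-2.19, -2.253, 0.001]
ft_force: [-0.3, 0.1, -1.8]
width: 60.3
grasp_force: 30.0
```

Run:
```python
from plan import *
o=ctrl.get_obs();print(o['t'],o['ee_pos'],o['orientation'],o['ft_force'],o['width'],o['grasp_force'])
plan([(588.5,98,150,.029,-1),(588.5,98,43,.029,-1,30)])
```

```text
44.325 [589.53754967  93.00459168 206.22832485] [-2.18951740e+00 -2.25255290e+00  6.63317653e-04] [-0.26891002  0.13753743 -1.81865132] 60.26196191707814 29.977010786533356
[[-1,[0.05,-0.009,0.562],[0.0,0.0,0.0]],[-1,[0.051,-0.008,0.563],[0.0,0.0,0.0]],[-1,[0.0,0.0,0.535],[0.0,0.0,0.0]],[-1,[0.0,0.0,0.535],[0.0,0.0,0.0]],[-1,[0.0,0.001,0.535],[0.0,0.0,0.0]],[-1,[0.0,0.0,0.535],[0.0,0.0,0.0]]]
```

apply_moves(targets=[[-1,[0.05,-0.01,0.7],[0,0,0]],[-1,[0.05,-0.01,0.8],[0,0,0]],[-1,[0,0,0.7],[0,0,0]],[-1,[0,0,0.6],[0,0,0]],[-1,[0,0,0.35],[0,0,0]],[-1,[0,0,0.05],[0,0,0]],[-1,[0,0,0],[0,0,0]]])

```text
t: 45.2
ee_pos: [590.0, 98.5, 46.9]
orientation: [2.188, 2.253, 0.002]
ft_force: [-0.0, 0.2, -2.2]
width: 59.8
grasp_force: 30.0
```

apply_moves(targets=[[-1,[0,0,0.03],[0,0,0]],[-1,[0,0,0.03],[0,0,0]],[-1,[0,0,0.015],[0,0,0]],[-1,[0,0,0],[0,0,0]]])

```text
t: 45.7
ee_pos: [589.9, 98.6, 43.5]
orientation: [2.188, 2.254, 0.001]
ft_force: [-1.8, -0.4, 7.5]
width: 60.2
grasp_force: 30.0
```

apply_moves(targets=[[0,[0,0,0],[0,0,0]],[1,[0,0,0],[0,0,0]],[1,[0,0,0],[0,0,0]],[1,[0,0,-0.5],[0,0,0]],[1,[0,0,-0.9],[0,0,0]],[1,[0,0,-0.95],[0,0,0]],[1,[0,0,-0.9],[0,0,0]],[1,[-0.2,0.02,0],[0,0,0]]])

```text
t: 46.7
ee_pos: [593.1, 89.1, 208.7]
orientation: [2.184, 2.252, 0.009]
ft_force: [0.5, 0.2, -1.2]
width: 87.7
grasp_force: 0.0
```

apply_moves(targets=[[1,[-0.8,0.088,0],[0,0,0]],[1,[-0.8,0.088,0],[0,0,0]],[1,[-0.8,0.088,0],[0,0,0]],[1,[-0.8,0.088,0],[0,0,0]],[1,[-0.8,0.088,0],[0,0,0]],[1,[-0.8,0.088,0],[0,0,0]],[1,[-0.8,0.088,0],[0,0,0]],[1,[-0.72,0.07,0],[0,0,0]]])

```text
t: 47.7
ee_pos: [633.5, -227.8, 202.9]
orientation: [-2.187, -2.252, 0.002]
ft_force: [-0.1, 0.3, 1.5]
width: 87.8
grasp_force: 0.0
```

apply_moves(targets=[[1,[0,0,0],[0,0,0]],[1,[0,0,0],[0,0,0]]])

```text
t: 47.95
ee_pos: [633.5, -225.8, 203.4]
orientation: [-2.187, -2.252, 0.001]
ft_force: [0.0, 0.8, 0.5]
width: 88.2
grasp_force: 0.0
```

```bash
python3 m3.py 6
python3 - <<'E'
from plan import *
plan([(634.5,-226,120,.029,1),(634.5,-226,42.8,.029,1)])
a=cv2.imread('pics/tz6.png');b=cv2.imread('pics/sz6.png')
h=500;b=cv2.resize(b,(int(b.shape[1]*h/b.shape[0]),h));a=cv2.resize(a[:,:480],None,fx=1,fy=1)
c=np.zeros((h,a.shape[1]+b.shape[1],3),np.uint8);c[:a.shape[0],:a.shape[1]]=a;c[:,a.shape[1]:]=b;print(c.shape);cv2.imwrite('pics/c6.png',c)
E
```

```text
48.05 [ 633.92515356 -225.11896207  204.14094318] [-2.18637410e+00 -2.25419043e+00  4.82385036e-04]
beaker top [(0.45, [739.0, 5.0])]
beaker side [(0.69, [445.0, -211.0])]
mould1 top [(0.87, [590.0, 89.0]), (0.85, [591.0, 187.0]), (0.71, [594.0, 142.0]), (0.56, [590.0, 232.0])]
mould1 side [(0.72, [592.0, 123.0]), (0.58, [594.0, 164.0]), (0.52, [549.0, -404.0])]
[[1,[-0.006,0.001,0.849],[0.0,0.0,0.001]],[1,[-0.006,0.0,0.848],[0.0,0.0,0.0]],[1,[0.0,0.0,0.772],[0.0,0.0,0.0]],[1,[0.0,0.0,0.772],[0.0,0.0,0.0]]]
(500, 792, 3)
```

View pics/c6.png

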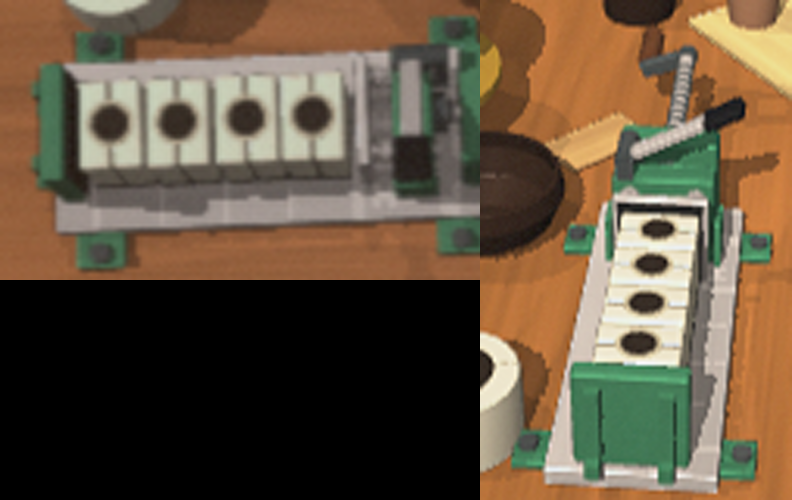

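The four moulds form a straight row between stop and plate: holes at (110,122), (178,120), (246,117) and (312,113), with parting lines across the row. The beaker seems to have been shifted, so I'll check it.

Run:
```python
from plan import *
np.set_printoptions(precision=1,suppress=True)
T=ctrl.get_image('top');S=ctrl.get_image('side');o=np.array([447,-296]);c,s=np.cos(.69),np.sin(.69)
P=cup();P[:,2]+=9
for n,d in(('top',T),('side',S)):
    for l in('beaker','cup_a'):
        for r in ctrl.pinpoint(l,n)[:3]: print(n,l,round(r['score'],2),onz(d,r['xy'],9))
m=near(S,'beaker','side',(440,-211,45),15)
if m:
    f=fit(P,[(S,m[1])],(440,-211),False);v=f[0]-o;print(f,'board',c*v[0]+s*v[1],-s*v[0]+c*v[1])
cv2.imwrite('pics/s7c.png',np.hstack([cv2.resize(S['pixels'][130:230,240:360],(480,400),interpolation=2),cv2.resize(T['pixels'][180:300,310:400],(300,400),interpolation=2)]))
```

```text
top cup_a 0.56 [ 545.1 -380.3    9. ]
side beaker 0.7 [593.5 132.1   9. ]
side beaker 0.59 [ 441.5 -204.4    9. ]
side cup_a 0.89 [ 414.4 -299.     9. ]
side cup_a 0.62 [ 547.8 -376.2    9. ]
(array([ 448.4, -203.7]), np.float64(0.0581129789352417)) board 59.858586513564205 70.27758213490455
```

View pics/s7c.png

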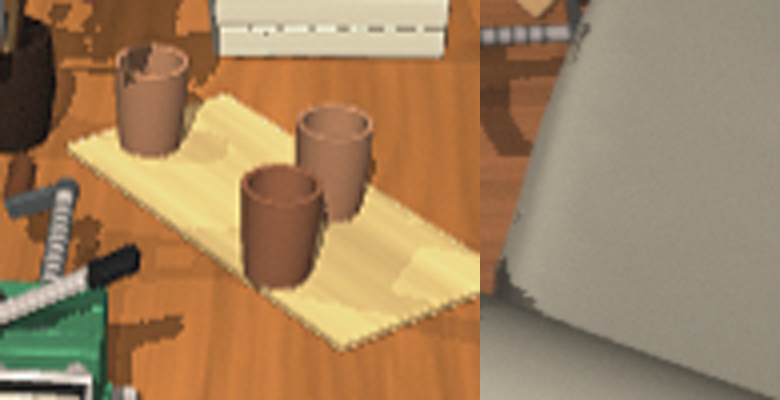

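The beaker has been knocked onto the board's edge: its foot at (283,280) overhangs the front edge line. I'll lift it and set it well inboard again.

apply_moves(targets=[[1,[0.05,-0.4,0],[0,0,0]],[1,[0.11,-0.75,0],[0,0,0]],[1,[0.11,-0.75,0],[0,0,0]],[1,[0.11,-0.75,0],[0,0,0]],[1,[0.11,-0.75,0],[0,0,0]],[1,[0.04,-0.33,0],[0,0,0]],[1,[0,0,0.8],[0,0,0]],[1,[0,0,0.4],[0,0,0]]])

```text
t: 49.6
ee_pos: [447.4, -205.5, 143.9]
orientation: [2.188, 2.254, 0.0]
ft_force: [0.2, -0.0, -0.3]
width: 87.7
grasp_force: 0.0
```

Run:
```python
from plan import *
S=ctrl.get_image('side');o=ctrl.get_obs();print(o['t'],o['ee_pos'],o['orientation'])
P=cup();P[:,2]+=9;m=near(S,'beaker','side',(448,-204,45),15)
if m: print(fit(P,[(S,m[1])],(448,-204),False),m[2])
plan([(447.5,-204,32,.029,1)])
```

```text
49.65 [ 446.32327808 -204.94954197  141.91336421] [-2.18651889e+00 -2.25186120e+00  1.38763220e-03]
[[1,[0.006,0.008,0.741],[-0.001,0.0,0.0]],[1,[0.005,0.008,0.741],[0.0,-0.001,0.0]],[1,[0.007,0.007,0.74],[-0.001,0.0,0.0]]]
```

apply_moves(targets=[[1,[0,0.01,0.76],[0,0,0]],[1,[0,0.01,0.76],[0,0,0]],[1,[0,0,0.74],[0,0,0]],[-1,[0,0,0],[0,0,0]],[-1,[0,0,0],[0,0,0]],[-1,[0,0,0],[0,0,0]],[-1,[0,0,0],[0,0,0]],[-1,[0,0,0],[0,0,0]]])

```text
t: 50.7
ee_pos: [449.1, -205.8, 33.3]
orientation: [2.186, 2.252, 0.001]
ft_force: [-0.7, -0.3, 8.3]
width: 57.2
grasp_force: 30.0
```

apply_moves(targets=[[-1,[0,0,0],[0,0,0]],[-1,[0,0,0],[0,0,0]]])

```text
t: 50.95
ee_pos: [449.1, -205.8, 33.2]
orientation: [2.186, 2.252, 0.001]
ft_force: [-2.6, 0.3, 7.5]
width: 57.3
grasp_force: 30.0
```

apply_moves(targets=[[-1,[0,0,-0.3],[0,0,0]],[-1,[0,0,-0.3],[0,0,0]],[-1,[-0.04,-0.4,0],[0,0,0]],[-1,[-0.04,-0.39,0],[0,0,0]],[-1,[0,0,0.3],[0,0,0]],[-1,[0,0,0.2],[0,0,0]],[-1,[0,0,0.06],[0,0,0]],[-1,[0,0,0],[0,0,0]]])

```text
t: 51.95
ee_pos: [408.1, -210.1, 33.3]
orientation: [-2.186, -2.253, 0.001]
ft_force: [-3.9, 0.5, 5.5]
width: 57.3
grasp_force: 30.0
```

apply_moves(targets=[[-1,[0,0,0.02],[0,0,0]],[-1,[0,0,0],[0,0,0]]])

```text
t: 52.2
ee_pos: [408.1, -210.2, 33.2]
orientation: [-2.186, -2.254, 0.001]
ft_force: [-7.5, 0.0, 19.0]
width: 57.2
grasp_force: 30.0
```

apply_moves(targets=[[-0.5,[0,0,-0.02],[0,0,0]],[0.4,[0,0,0],[0,0,0]],[1,[0,0,0],[0,0,0]],[1,[0,0,0],[0,0,0]],[1,[0,0,-0.3],[0,0,0]],[1,[0,0,-0.8],[0,0,0]],[1,[0,0,-0.9],[0,0,0]],[1,[0,0,-0.9],[0,0,0]]])

```text
t: 53.2
ee_pos: [408.6, -210.4, 181.1]
orientation: [2.188, 2.254, 0.0]
ft_force: [0.2, -1.2, 0.1]
width: 87.6
grasp_force: 0.0
```

apply_moves(targets=[[1,[-0.04,0.4,-0.2],[0,0,0]],[1,[-0.08,0.8,0],[0,0,0]],[1,[-0.08,0.8,0],[0,0,0]],[1,[-0.08,0.8,0],[0,0,0]],[1,[-0.08,0.8,0],[0,0,0]],[1,[-0.08,0.8,0],[0,0,0]],[1,[0,0.12,0.8],[0,0,0]],[1,[0,0,0.6],[0,0,0]]])

```text
t: 54.2
ee_pos: [635.8, -225.5, 118.6]
orientation: [2.187, 2.254, 0.0]
ft_force: [-0.1, -0.1, -0.2]
width: 87.8
grasp_force: 0.0
```

apply_moves(targets=[[1,[0,0,0],[0,0,0]]])

```text
t: 54.32
ee_pos: [633.6, -225.0, 117.2]
orientation: [-2.185, -2.251, 0.003]
ft_force: [-0.6, 0.2, 0.9]
width: 88.3
grasp_force: 0.0
```

Run:
```python
from plan import *
S=ctrl.get_image('side')
P=cup();P[:,2]+=9;m=near(S,'beaker','side',(409,-211,45),15)
if m:
    f=fit(P,[(S,m[1])],(409,-211),False);v=f[0]-np.array([447,-296]);c,s=np.cos(.69),np.sin(.69);print(f,m[2],'board',c*v[0]+s*v[1],-s*v[0]+c*v[1])
o=ctrl.get_obs();print(o['t'],o['ee_pos'],o['orientation'])
plan([(634.5,-226,42.8,.029,1)])
a=1.92;st=2*np.pi/24
for k in range(5):
    r=[]
    for i in range(8):
        b=a+st; r.append([-1,[round(3.183*st/50,3),round(38*(np.sin(b)-np.sin(a))/50,3),round(-38*(np.cos(b)-np.cos(a))/50,3)],[0,0,0]]);a=b
    print(a,json.dumps(r).replace(' ',''))
```

```text
(array([ 407.65649199, -206.57534993]), np.float64(0.06146895885467529)) 0.68 board 26.578591013712973 94.0120107356723
54.425 [ 635.65308428 -225.90121512  120.14579994] [2.18780006e+00 2.25349722e+00 5.45615608e-04]
[[1,[0.0,-0.012,0.773],[0.0,0.0,0.0]],[1,[-0.001,-0.012,0.774],[0.001,0.0,0.0]]]
4.0143951023931965 [[-1,[0.017,-0.092,0.176],[0,0,0]],[-1,[0.017,-0.134,0.146],[0,0,0]],[-1,[0.017,-0.167,0.107],[0,0,0]],[-1,[0.017,-0.189,0.06],[0,0,0]],[-1,[0.017,-0.198,0.009],[0,0,0]],[-1,[0.017,-0.194,-0.043],[0,0,0]],[-1,[0.017,-0.176,-0.092],[0,0,0]],[-1,[0.017,-0.146,-0.134],[0,0,0]]]
6.10879020478639 [[-1,[0.017,-0.107,-0.167],[0,0,0]],[-1,[0.017,-0.06,-0.189],[0,0,0]],[-1,[0.017,-0.009,-0.198],[0,0,0]],[-1,[0.017,0.043,-0.194],[0,0,0]],[-1,[0.017,0.092,-0.176],[0,0,0]],[-1,[0.017,0.134,-0.146],[0,0,0]],[-1,[0.017,0.167,-0.107],[0,0,0]],[-1,[0.017,0.189,-0.06],[0,0,0]]]
8.203185307179583 [[-1,[0.017,0.198,-0.009],[0,0,0]],[-1,[0.017,0.194,0.043],[0,0,0]],[-1,[0.017,0.176,0.092],[0,0,0]],[-1,[0.017,0.146,0.134],[0,0,0]],[-1,[0.017,0.107,0.167],[0,0,0]],[-1,[0.017,0.06,0.189],[0,0,0]],[-1,[0.017,0.009,0.198],[0,0,0]],[-1,[0.017,-0.043,0.194],[0,0,0]]]
10.297580409572776 [[-1,[0.017,-0.092,0.176],[0,0,0]],[-1,[0.017,-0.134,0.146],[0,0,0]],[-1,[0.017,-0.167,0.107],[0,0,0]],[-1,[0.017,-0.189,0.06],[0,0,0]],[-1,[0.017,-0.198,0.009],[0,0,0]],[-1,[0.017,-0.194,-0.043],[0,0,0]],[-1,[0.017,-0.176,-0.092],[0,0,0]],[-1,[0.017,-0.146,-0.134],[0,0,0]]]
12.391975511965969 [[-1,[0.017,-0.107,-0.167],[0,0,0]],[-1,[0.017,-0.06,-0.189],[0,0,0]],[-1,[0.017,-0.009,-0.198],[0,0,0]],[-1,[0.017,0.043,-0.194],[0,0,0]],[-1,[0.017,0.092,-0.176],[0,0,0]],[-1,[0.017,0.134,-0.146],[0,0,0]],[-1,[0.017,0.167,-0.107],[0,0,0]],[-1,[0.017,0.189,-0.06],[0,0,0]]]
```

apply_moves(targets=[[1,[0,-0.01,0.78],[0,0,0]],[1,[0,-0.01,0.78],[0,0,0]],[1,[0,0,0],[0,0,0]],[-1,[0,0,0],[0,0,0]],[-1,[0,0,0],[0,0,0]],[-1,[0,0,0],[0,0,0]],[-1,[0,0,0],[0,0,0]],[-1,[0,0,0],[0,0,0]]])

```text
t: 55.42
ee_pos: [634.4, -225.8, 41.0]
orientation: [2.188, 2.254, 0.0]
ft_force: [-0.2, -0.9, 0.1]
width: 41.0
grasp_force: 0.0
```

apply_moves(targets=[[-1,[0,0,0],[0,0,0]],[-1,[0,0,0],[0,0,0]],[-1,[0,0,0],[0,0,0]],[-1,[0,0,0],[0,0,0]]])

```text
t: 55.92
ee_pos: [634.9, -225.8, 40.8]
orientation: [2.188, 2.253, 0.001]
ft_force: [2.8, -0.2, -2.4]
width: 19.5
grasp_force: 30.0
```

apply_moves(targets=[[-1,[0.017,-0.092,0.176],[0,0,0]],[-1,[0.017,-0.134,0.146],[0,0,0]],[-1,[0.017,-0.167,0.107],[0,0,0]],[-1,[0.017,-0.189,0.06],[0,0,0]],[-1,[0.017,-0.198,0.009],[0,0,0]],[-1,[0.017,-0.194,-0.043],[0,0,0]],[-1,[0.017,-0.176,-0.092],[0,0,0]],[-1,[0.017,-0.146,-0.134],[0,0,0]]])

```text
t: 56.92
ee_pos: [569.7, -220.8, 29.7]
orientation: [2.187, 2.252, 0.002]
ft_force: [8.9, 4.5, 0.7]
width: 19.3
grasp_force: 30.0
```

apply_moves(targets=[[-1,[0.017,-0.107,-0.167],[0,0,0]],[-1,[0.017,-0.06,-0.189],[0,0,0]],[-1,[0.017,-0.009,-0.198],[0,0,0]],[-1,[0.017,0.043,-0.194],[0,0,0]],[-1,[0.017,0.092,-0.176],[0,0,0]],[-1,[0.017,0.134,-0.146],[0,0,0]],[-1,[0.017,0.167,-0.107],[0,0,0]],[-1,[0.017,0.189,-0.06],[0,0,0]]])

```text
t: 57.92
ee_pos: [588.8, -213.8, 90.5]
orientation: [-2.185, -2.251, 0.006]
ft_force: [-5.1, -4.3, 0.5]
width: 19.5
grasp_force: 30.0
```

apply_moves(targets=[[-1,[0.017,0.198,-0.009],[0,0,0]],[-1,[0.017,0.194,0.043],[0,0,0]],[-1,[0.017,0.176,0.092],[0,0,0]],[-1,[0.017,0.146,0.134],[0,0,0]],[-1,[0.017,0.107,0.167],[0,0,0]],[-1,[0.017,0.06,0.189],[0,0,0]],[-1,[0.017,0.009,0.198],[0,0,0]],[-1,[0.017,-0.043,0.194],[0,0,0]]])

```text
t: 58.92
ee_pos: [634.7, -205.8, 41.0]
orientation: [2.187, 2.253, 0.002]
ft_force: [3.2, -2.0, 3.6]
width: 19.1
grasp_force: 30.0
```

apply_moves(targets=[[-1,[0,0,0],[0,0,0]],[-1,[0,0,0],[0,0,0]]])

```text
t: 59.18
ee_pos: [633.8, -205.6, 39.7]
orientation: [2.188, 2.253, 0.0]
ft_force: [7.3, -3.3, -4.4]
width: 19.4
grasp_force: 30.0
```

```bash
cat > v.py <<'E'
from plan import *
import sys
n=sys.argv[1]
T=ctrl.get_image('top');S=ctrl.get_image('side')
o=ctrl.get_obs();print(o['t'],o['ee_pos'],o['ft_force'],o['width'],o['grasp_force'])
x=o['ee_pos'];print('a',np.arctan2(x[0]+.029*(x[1]+205)-598.63,x[2]-55.82)+2*np.pi)
a=cv2.resize(T['pixels'][165:235,160:290],None,fx=3.7,fy=3.7,interpolation=2);b=cv2.resize(S['pixels'][195:300,200:280],None,fx=4,fy=4,interpolation=2)
c=np.zeros((420,a.shape[1]+b.shape[1],3),np.uint8);c[:a.shape[0],:a.shape[1]]=a;c[:b.shape[0],a.shape[1]:]=b;cv2.imwrite(f'pics/v{n}.png',c);print(c.shape)
E
python3 v.py 8
```

```text
59.275 [ 633.79655614 -205.65515722   39.71396489] [ 7.39041032 -2.26614738 -4.53252949] 19.16507335302452 29.99500036239624
a 8.283667221525654
(420, 801, 3)
```

View pics/v8.png

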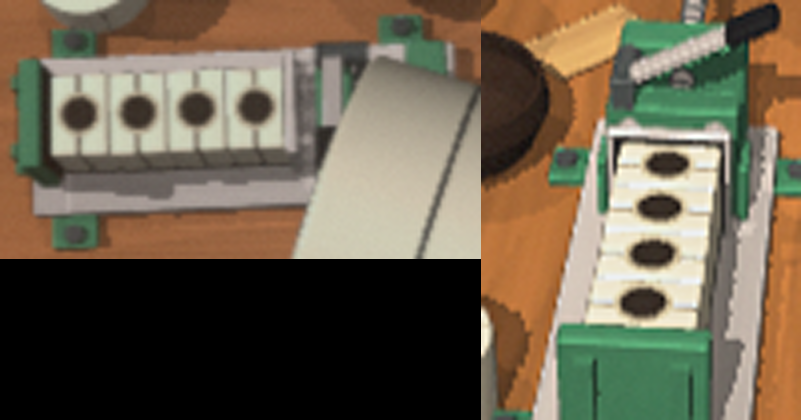

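The moulds have closed up to the plate with the row still straight; slack remains at the stop only by the dark strip at column 48. Now I'll tighten to crank angle ~11.

apply_moves(targets=[[-1,[0.017,-0.092,0.176],[0,0,0]],[-1,[0.017,-0.134,0.146],[0,0,0]],[-1,[0.017,-0.167,0.107],[0,0,0]],[-1,[0.017,-0.189,0.06],[0,0,0]],[-1,[0.017,-0.198,0.009],[0,0,0]],[-1,[0.017,-0.194,-0.043],[0,0,0]],[-1,[0.017,-0.176,-0.092],[0,0,0]],[-1,[0.017,-0.146,-0.134],[0,0,0]]])

```text
t: 60.28
ee_pos: [569.4, -200.7, 29.6]
orientation: [2.187, 2.252, 0.002]
ft_force: [9.9, -0.7, -0.3]
width: 19.2
grasp_force: 30.0
```

apply_moves(targets=[[-1,[0.017,-0.107,-0.167],[0,0,0]],[-1,[0.017,-0.06,-0.189],[0,0,0]],[-1,[0.01,-0.008,-0.135],[0,0,0]],[-1,[0,0,0],[0,0,0]],[-1,[0,0,0],[0,0,0]]])

```text
t: 60.9
ee_pos: [560.6, -198.7, 54.2]
orientation: [2.187, 2.253, 0.002]
ft_force: [5.8, -1.6, 3.0]
width: 19.3
grasp_force: 30.0
```

```bash
python3 v.py 9
```

```text
61.0 [ 560.5660946  -198.71371783   54.21027882] [ 6.36984307 -1.63144319  3.61499384] 19.51296831885116 29.995761215686798
a 4.66992104857148
(420, 801, 3)
```

View pics/v9.png

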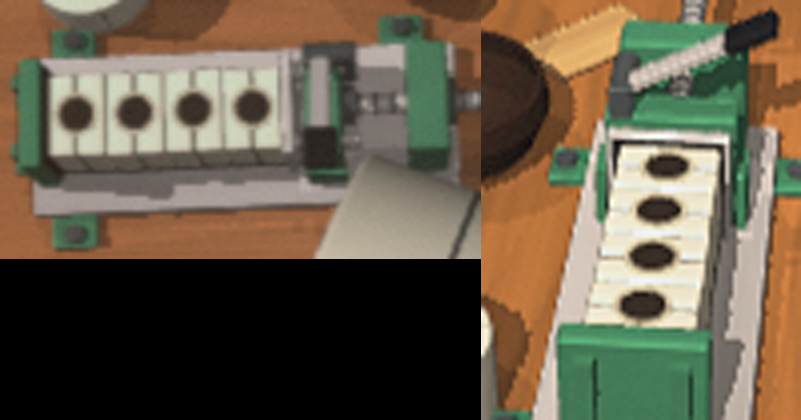

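The plate is now pushed back: the gap at columns 292-303 is about 8 mm. The row is tight against the stop at column 48 and straight. I'll release the handle and measure the lever pad.

apply_moves(targets=[[0,[0,0,0],[0,0,0]],[1,[0,0,0],[0,0,0]],[1,[0,0,0],[0,0,0]],[1,[0,0,-0.5],[0,0,0]],[1,[0,0,-0.9],[0,0,0]],[1,[0,0,-0.9],[0,0,0]],[-1,[0,0,-0.7],[0,0,0]],[-1,[0,0,0],[0,0,0]]])

```text
t: 62.0
ee_pos: [561.1, -199.0, 206.6]
orientation: [2.185, 2.251, 0.003]
ft_force: [-0.6, -0.4, -0.8]
width: 62.6
grasp_force: 0.0
```

Run:
```python
from plan import *
np.set_printoptions(precision=1,suppress=True)
T=ctrl.get_image('top');S=ctrl.get_image('side')
o=ctrl.get_obs();print(o['t'],o['ee_pos'],o['orientation'],o['width'])
for x in ctrl.pinpoint('lever_pad','top')[:2]:
    for y in ctrl.pinpoint('lever_pad','side')[:2]: print('pad',x['xy'],tri([(T,x['xy']),(S,y['xy'])]),x['score'],y['score'],onz(T,x['xy'],150))
print(tri([(T,(246.3,204.6)),(S,(388/1,0))])[1]>0)
g=cv2.cvtColor(T['pixels'],cv2.COLOR_BGR2GRAY);m=(g[195:215,236:256]<45).astype(np.uint8)
n,l,st,c=cv2.connectedComponentsWithStats(m);k=1+np.argmax(st[1:,4]);print('dark',st[k],onz(T,c[k]+[236,195],154))
r=ctrl.pinpoint('plate_face','top')[:1]+ctrl.pinpoint('plate_face','side')[:1]
if len(r)==2: print('plate',tri([(T,r[0]['xy']),(S,r[1]['xy'])]))
plan([(546,59,200,.029,-1)])
```

```text
62.1 [ 559.2 -198.3  203.2] [-2.2 -2.3  0. ] 54.685011580061214
pad [248.2, 206.1] (array([545.3,  54.9, 146.4]), np.float64(3.6903947621481517)) 0.74 0.83 [540.8  54.9 150. ]
True
dark [ 7  5  9 10 80] [544.1  58.7 154. ]
plate (array([592.2,  92.8,  52.5]), np.float64(1.3887697916910033))
[[-1,[0.858,-0.018,0.009],[0.0,0.0,0.0]],[-1,[0.859,-0.018,0.008],[-0.001,0.0,0.0]],[-1,[0.858,-0.018,0.009],[0.0,0.0,0.0]],[-1,[0.859,-0.018,0.008],[0.0,0.0,0.0]],[-1,[0.858,-0.017,0.009],[0.0,-0.001,0.0]],[-1,[0.858,-0.018,0.007],[-0.001,0.0,0.0]]]
```

apply_moves(targets=[[-1,[0.85,-0.038,0],[0,0,0]],[-1,[0.85,-0.038,0],[0,0,0]],[-1,[0.85,-0.038,0],[0,0,0]],[-1,[0.85,-0.038,0],[0,0,0]],[-1,[0.85,-0.038,0],[0,0,0]],[-1,[0.86,-0.038,0],[0,0,0]],[-1,[0,0,0],[0,0,0]],[-1,[0,0,0],[0,0,0]]])

```text
t: 63.3
ee_pos: [540.7, 56.2, 203.2]
orientation: [-2.187, -2.254, 0.002]
ft_force: [0.2, -0.6, 0.2]
width: 0.5
grasp_force: 0.0
```

Run:
```python
from plan import *
S=snap('side','s10');o=ctrl.get_obs();print(o['t'],o['ee_pos'],o['orientation'],o['ft_force'],o['width'])
plan([(540,58,165,.029,-1)])
cv2.imwrite('pics/s10c.png',cv2.resize(S['pixels'][150:270,200:320],(480,480),interpolation=2))
```

```text
63.35 [540.79934525  55.70623681 203.35917375] [-2.18839306e+00 -2.25345576e+00  1.45572380e-03] [0.51908626 0.04456346 1.22518423] 0.5162278910722323
[[-1,[0.047,-0.014,0.767],[-0.001,0.0,0.0]]]
```

View pics/s10c.png

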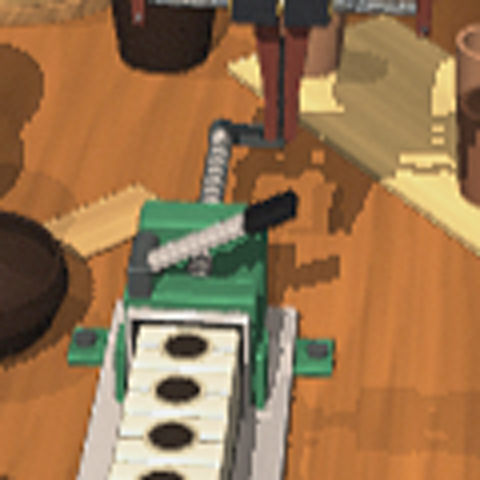

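The shut fingertips at (283,140) are right above the black pad at (272,212), so I'll press down stepwise.

apply_moves(targets=[[-1,[0.04,0,0.5],[0,0,0]],[-1,[0,0,0.3],[0,0,0]],[-1,[0,0,0.2],[0,0,0]],[-1,[0,0,0.2],[0,0,0]],[-1,[0,0,0],[0,0,0]]])

```text
t: 63.98
ee_pos: [541.2, 57.8, 143.8]
orientation: [2.189, 2.253, -0.0]
ft_force: [-0.2, -1.4, 5.1]
width: 0.6
grasp_force: 2.4
```

apply_moves(targets=[[-1,[0,0,0.15],[0,0,0]],[-1,[0,0,0.15],[0,0,0]],[-1,[0,0,0.1],[0,0,0]],[-1,[0,0,0],[0,0,0]]])

```text
t: 64.47
ee_pos: [540.6, 58.4, 123.3]
orientation: [-2.188, -2.254, 0.001]
ft_force: [0.9, 0.6, 0.5]
width: 0.7
grasp_force: 0.0
```

apply_moves(targets=[[-1,[0,0,0.08],[0,0,0]],[-1,[0,0,0.06],[0,0,0]],[-1,[0,0,0],[0,0,0]]])

```text
t: 64.85
ee_pos: [540.7, 58.5, 116.6]
orientation: [-2.188, -2.254, 0.001]
ft_force: [-0.1, 0.4, -0.3]
width: 0.6
grasp_force: 0.0
```

apply_moves(targets=[[-1,[0,0,0.05],[0,0,0]],[-1,[0,0,0.02],[0,0,0]],[-1,[0,0,0],[0,0,0]]])

```text
t: 65.22
ee_pos: [541.1, 58.5, 114.0]
orientation: [2.188, 2.254, 0.0]
ft_force: [-1.8, -0.9, 6.2]
width: 0.5
grasp_force: 3.2
```

apply_moves(targets=[[-1,[0,0,-0.4],[0,0,0]],[-1,[0,0,-0.9],[0,0,0]],[-1,[0,0,-0.7],[0,0,0]],[-1,[0,-0.6,0],[0,0,0]],[-1,[0,-0.9,0],[0,0,0]],[-1,[0,-0.9,0],[0,0,0]],[-1,[0,-0.3,0],[0,0,0]],[-1,[0,0,0],[0,0,0]]])

```text
t: 66.22
ee_pos: [406.3, 54.5, 213.8]
orientation: [2.187, 2.254, 0.002]
ft_force: [0.3, 0.9, -0.9]
width: 0.3
grasp_force: 0.0
```

Run:
```python
from plan import *
np.set_printoptions(precision=1,suppress=True)
T=snap('top','t11');S=snap('side','s11');o=ctrl.get_obs();print(o['t'],o['ee_pos'],o['ft_force'])
for l in('beaker','cup_a','lever_pad'):
  for n,d in(('top',T),('side',S)): print(l,n,[(round(r['score'],2),onz(d,r['xy'],108 if l=='lever_pad' else 9)) for r in ctrl.pinpoint(l,n)[:3]])
a=cv2.resize(T['pixels'][165:235,160:290],None,fx=3.4,fy=3.4,interpolation=2);b=cv2.resize(S['pixels'][130:300,200:350],(353,400),interpolation=2);e=cv2.resize(T['pixels'][175:290,330:440],(167,160),interpolation=2)
c=np.zeros((400,a.shape[1]+353,3),np.uint8);c[:a.shape[0],:a.shape[1]]=a;c[:,a.shape[1]:]=b;c[240:,:167]=e;cv2.imwrite('pics/f11.png',c);print(c.shape)
```

```text
66.325 [407.8  54.6 213.9] [-0.4 -0.   0.2]
beaker top [(0.93, array([ 403.7, -214.8,    9. ]))]
beaker side [(0.61, array([ 397.5, -202.8,    9. ]))]
cup_a top [(0.9, array([ 416. , -289.4,    9. ])), (0.79, array([ 551.4, -387.4,    9. ])), (0.71, array([413.2, 401.7,   9. ]))]
cup_a side [(0.61, array([ 548.9, -374.1,    9. ])), (0.51, array([ 411.7, -315.2,    9. ]))]
lever_pad top [(0.68, array([535.9,  54.8, 108. ]))]
lever_pad side [(0.89, array([532.7,  53.7, 108. ])), (0.74, array([ 538. , -190.9,  108. ]))]
(400, 795, 3)
```

View pics/f11.png

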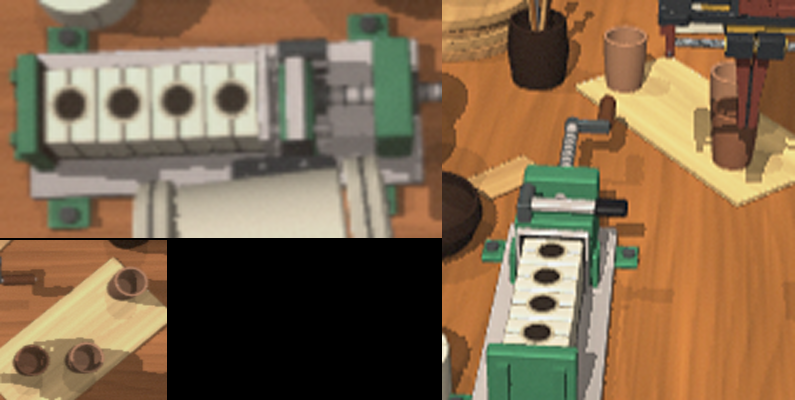

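The lever lies level and stays down at (615,207). The row is tight and straight, with a gap of about half the travel behind the plate. The beaker stands well on the board at (30,360) in the inset, apart from the two cups. Handing in.

```bash
python3 -c "
from workcell import ctrl
print(ctrl.close_job())"
```

```text
the job is handed in; nothing more can be done
None
```

The job is handed in at about 66 s: the beaker stands on a free part of the ware board (put back well inboard after a knock pushed it to the edge), all four moulds are tight in one straight row, the sprung plate looks about half way back (estimated from the crank angle and pictures), and the lever is locked down.

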